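Tip the washed model barrels into the drying tray and set the air

TASK

Tip all four washed barrels out of the blue cup into the drying tray, then stand the empty cup upright on the round cork mat, with its base wholly on the mat, and let go of it. After that, turn the air valve on the sloped panel to half open (45 degrees, white end of the handle at the yellow mark) and let go. Leave the other things on the table as they stand.

Things in the scene. Friction and masses are not known exactly. Their poses are not given: they have to be found in the camera images.
- cup: Rinse cup: blue open round plastic cup, 90 mm high, outside 80 mm across at the base, 110 mm at the rim, wall 4, floor 5 mm, 0.13 kg. Origin: centre of its underside; z up its axis. A straight flat orange handle (14 mm wide along y, 24 mm deep) starts on the wall at (-50, 0, 72) mm and rises outward at 45 degrees along (-0.707, 0, 0.707) for 75 mm.
- cup_grip (a point): Point on the centre line of the orange handle, 47 mm along it from the cup's wall: (-83, 0, 105) mm in the cup's frame. Axes as the cup's: the flat sides of the handle (14 mm apart) face +y and -y.
- cup_rim (a point): Centre of the cup's mouth, 90 mm above the underside on its axis. Axes as the cup's.
- dryer: Drying station, fixed: open aluminium tray, 200 (x) by 240 (y) mm outside, walls 6 thick, 55 high, brass bar along its far wall 69 mm up; joined to its far (+x) side a grey console, 230 wide, to x = 251, its panel sloping 35 degrees up from (112, 58) to (218, 132) mm in x, z. Origin: under the tray's centre at table height; x from tray to console.
- tray_in (a point): Centre of the tray's inner floor, 6 mm above the table (inside 188 by 228 mm). Axes as dryer.
- valve (a joint): Opening angle of the air valve on the sloped panel, rad: 0 shut (white end of the blue handle at the red mark, along +y of the dryer), pi/4 half open (yellow mark), pi/2 fully open (green mark, up the slope). Grows as the handle turns clockwise seen facing the panel; stays where it is left; stops at both ends.
- valve_grip (a point): On the valve's axis, in the handle, 43 mm off the panel's face (the axis meets the face at (165, 0, 95) mm in the dryer's frame). Handle: blue bar 14 mm wide, 100 mm long, standing 20 to 58 mm off the panel. Turns with it: y along the bar to its white end, x across it, z out of the panel (35 degrees from vertical, leaning over the tray).
- mat: The round cork mat, 130 mm across and 6 mm thick, fixed to the table. Origin: centre of its underside.
- barrel0_center (a point): Centre of one of the four model barrels (light wood colour with two dark hoops, 36 mm long, 27 mm across at the belly, 20 g; its axes turn with it, z along its length).
- barrel1_center (a point): Centre of one of the four model barrels (light wood colour with two dark hoops, 36 mm long, 27 mm across at the belly, 20 g; its axes turn with it, z along its length).
- barrel2_center (a point): Centre of one of the four model barrels (light wood colour with two dark hoops, 36 mm long, 27 mm across at the belly, 20 g; its axes turn with it, z along its length).
- barrel3_center (a point): Centre of one of the four model barrels (light wood colour with two dark hoops, 36 mm long, 27 mm across at the belly, 20 g; its axes turn with it, z along its length).
- glue: Bystander: white glue bottle with an orange cap, 48 mm across, 160 mm tall, near the cup. Origin: centre of its underside.
- paint: Bystander: small paint bottle with a black cap, 26 mm across, 75 mm tall, near the cup. Origin: centre of its underside.
- goblet: Bystander: chrome goblet, 68 mm across, 115 mm tall, near the mat. Origin: centre of its underside.
- charger: Bystander: yellow battery charger, 100 by 120 mm, 65 mm tall. Origin: centre of its underside.
- brushes: Bystander: dark steel pot of brushes, 72 mm across, 180 mm tall with the brushes. Origin: centre of its underside.
- jar: Bystander: glass jar with a white lid, 48 mm across, 60 mm tall. Origin: centre of its underside.
There are look-alikes about, which are no part of the job. There is more than one size of the cup; the one meant has the size given above.

How it is judged:
By the outcome, as a careful person would: the job done as asked, in the order asked, and still so for the second after the job is handed in, with the robot touching nothing.
It also fails if it takes over 67 s, if anything falls off the work surface, if the arm or the gripper's body presses on something with over 40 N, if the wrist force passes 120 N, or if a joint passes its speed limit or range.

ROBOT

A 6-joint arm with a two-finger parallel gripper is mounted at the origin on the work surface. World frame = base frame: x ahead of the robot, y to its left, z up, the work surface at z = 0. Lengths are in m, angles in degrees, forces in N, time in s.
With the tool pointing down it reaches from about 0.375 to 0.9 m from the base axis. Payload 3.1 kg.
Tool frame: the origin (TCP) lies on the centre line of the jaws, within the pads' length; the fingertips stand 19 mm ahead of it and the grasp point (between the pads) is the TCP (tips_ahead is the distance from the TCP to the fingertips, in m); z points along the fingers, y is the line along which they close (so a half turn about z gives the same grasp; the last joint's range is limited). The gripper opens to 87 mm and grips with 3 to 60 N. Pads are 19 mm wide; open, the fingers measure 117 mm over their backs; the gripper's body (75 mm by 190 mm) begins 51 mm behind the grasp point.
Start: joints at [-86.889, 30.224, 82.088, -0, 67.689, -10.227], TCP at [0.144, -0.608, 0.242] pointing down, gripper open.
Joint ranges: [-176.69, 176.69], [-43.24, 126.21], [12.49, 139.97], [-82, 262], [0, 151.66], [-163.58, 163.58]. Speed limits (degrees/s): [159.86, 159.86, 180, 180, 180, 180].

INTERFACE

Orientations are given as a 3x3 rotation matrix whose columns are the frame's x, y, z axes.
In Python, from rig import read_state, capture, hand_in, trace, landmark_of, tips_ahead gives the robot as it stands.
- The arm moves only by the shell command python3 -m jog 'ROWS'. ROWS is JSON, a list of rows, each an object of numbers: "tx", "ty", "tz": the shift along the tool's x, y, z in cm; "roll": the turn about the tool's z in rad; "jaw": the opening, from 0 (shut) to 1 (fully open). A call has 1 to 8 rows; each row shifts and turns the commanded pose from where the row before left it, along the tool's axes as they then stand; what a row does not reach is not made up. A row lasts 1/10 s, in which the tool goes at most 50 mm and 8.59 degrees, less where a joint would pass 70% of its speed; a pose out of reach is approached as far as the arm can. A call with a gripper value outside its range is refused whole. The fingers move at their own pace and stop on an object; the grip force is fixed at half the most. Time passes only in rows, so rows that do not move let the fingers close. It gives the time, the measured TCP pose, the force, the opening and the grip force at its end, in the units of the state.
- read_state(): the state, without advancing time (a new reading comes with each control period).
- capture(name): name is "scene" or "top"; returns a dict with "img" (384x512x3 uint8, red, green, blue), "vertical_fov" (degrees; the focal length in pixels is half the picture's height over the tangent of half this angle, whatever the lens; pixels are square), "cx", "cy" (the principal point, pixels), "cam_to_world" (4x4, takes a point from camera to world coordinates). Camera axes: x right, y up, looking along -z (the intrinsics and any distortion apply to the point x, -y, -z); pixel columns grow to the right and rows downward; lengths in m; the calibration is good to about 2 mm. A picture is of the moment at which its call begins. There is no depth.
- hand_in(): hands the job in; it is judged then, once.
Trained networks look in the newest picture that a camera, given by its name, has taken for a name from the list of things; names that differ only in an ending like _2 or _b are one class to them, and where a whole thing is asked for, a point or a joint stands for the part that bears it (a point fixed in the world has none). Each returns a list of dicts, best first, with "p" (0 to 1); they miss things now and then, are a little off and sometimes report something else, mostly with a low value. They report only what shows in the picture. A call takes as long as a camera call. They do not tell look-alikes from the thing itself.
- trace(camera, thing): "pixels" (384x512 bool, what is visible of it) and "bbox" ([left, top, width, height] in pixels, round what is visible of it).
- landmark_of(camera, thing): "point" ([row, column] in pixels: a listed point, or the origin of a listed thing).
The state is a dict: "time_s": time; "joint_positions": joint angles; "qvel": joint speeds; "tau": joint torques, N m; "position": TCP position; "tcp_rot": TCP orientation; "force": force on the tool from outside, world axes, zero at the start; "moment": the same for the moment, N m; "opening": opening from 0.0 (shut) to 1.0 (fully open); "grasp_force": force on a finger pad.
Only numpy, scipy, OpenCV 4.12 (cv2) and the standard library are available. Lean on these libraries where they do the work, as an engineer would, in place of code of your own. Each camera call takes 0.05 s, during which the arm holds its last target. There are 200 camera calls.

## Working session

There is one attempt and no reset: what is moved stays moved. The work goes in short steps, Python scripts to look and compute and a shell command to move; the robot and the scene stay as the last step left them, time stands still between calls to the robot, and variables do not carry over. Pictures are saved under pics/ and viewed, at most 10 in all, crops included, and the job is handed in when it is done.

```bash
ls; mkdir -p pics; python3 - <<'E'
from rig import *
import cv2,numpy as np
for n in("scene","top"):
    c=capture(n); cv2.imwrite(f"pics/{n}0.png",cv2.resize(c["img"][:,:,::-1],(800,600),interpolation=cv2.INTER_CUBIC))
    print(n,{k:(np.round(v,4).tolist() if k!="img" else 0) for k,v in c.items()})
    for t in["cup","cup_grip","cup_rim","dryer","tray_in","valve_grip","mat","glue","paint","goblet"]:
        print(t,[(np.round(d["point"],1).tolist(),round(d["p"],2)) for d in landmark_of(n,t)][:4])
print(read_state(),tips_ahead)
E
```

```text
pics
scene {'img': 0, 'vertical_fov': 55.4139, 'cx': 258.9145, 'cy': 193.0211, 'cam_to_world': [[-0.557, -0.4499, 0.6981, 1.2611], [0.8303, -0.3173, 0.4581, 0.5878], [0.0154, 0.8348, 0.5503, 0.6993], [0.0, 0.0, 0.0, 1.0]]}
cup [([250.7, 406.6], 0.92), ([238.5, 326.1], 0.63)]
cup_grip [([192.6, 331.6], 0.77), ([215.9, 397.2], 0.74), ([187.1, 124.2], 0.72)]
cup_rim [([234.7, 414.9], 0.7), ([213.8, 330.1], 0.62)]
dryer [([212.4, 231.7], 0.68)]
tray_in [([207.2, 233.2], 0.62), ([234.9, 363.6], 0.49), ([174.4, 157.5], 0.41)]
valve_grip [([194.8, 198.8], 0.91)]
mat [([175.6, 159.2], 0.93)]
glue [([266.5, 327.7], 0.69)]
paint [([234.4, 363.4], 0.68)]
goblet [([186.8, 123.6], 0.56)]
top {'img': 0, 'vertical_fov': 46.7117, 'cx': 253.3334, 'cy': 193.5242, 'cam_to_world': [[0.005, 0.9869, -0.161, 0.3043], [-1.0, 0.0038, -0.0081, 0.0935], [-0.0074, 0.1611, 0.9869, 1.3325], [0.0, 0.0, 0.0, 1.0]]}
cup [([239.2, 113.2], 0.78), ([212.2, 188.7], 0.76)]
cup_grip [([249.1, 123.0], 0.62), ([235.3, 184.1], 0.57), ([205.7, 293.1], 0.23)]
cup_rim [([237.9, 109.0], 0.91), ([207.8, 177.9], 0.59)]
dryer [([20
[... 338 characters left out ...]
e-03,
        6.76897333e+01, -1.02261779e+01]), 'qvel': array([-0.02092273,  0.13151749,  0.06159318, -0.05229518, -0.08992953,
       -0.07626824]), 'tau': array([ 2.15917144e-04, -4.40026903e+01, -1.76986688e+01,  6.33910485e-02,
        5.03308908e-02,  1.45744451e-05]), 'position': array([ 0.14422762, -0.60812814,  0.24158067]), 'tcp_rot': array([[ 9.73029956e-01,  2.30678789e-01,  2.72985738e-05],
       [ 2.30678790e-01, -9.73029955e-01, -5.29620737e-05],
       [ 1.43451030e-05,  5.78308862e-05, -9.99999998e-01]]), 'force': array([-0.17099946,  0.62658132,  0.1258309 ]), 'moment': array([-0.00273012, -0.00386842,  0.06322005]), 'grasp_force': 0.0, 'opening': 0.9960800982593162} 0.019
```

View pics/scene0.png

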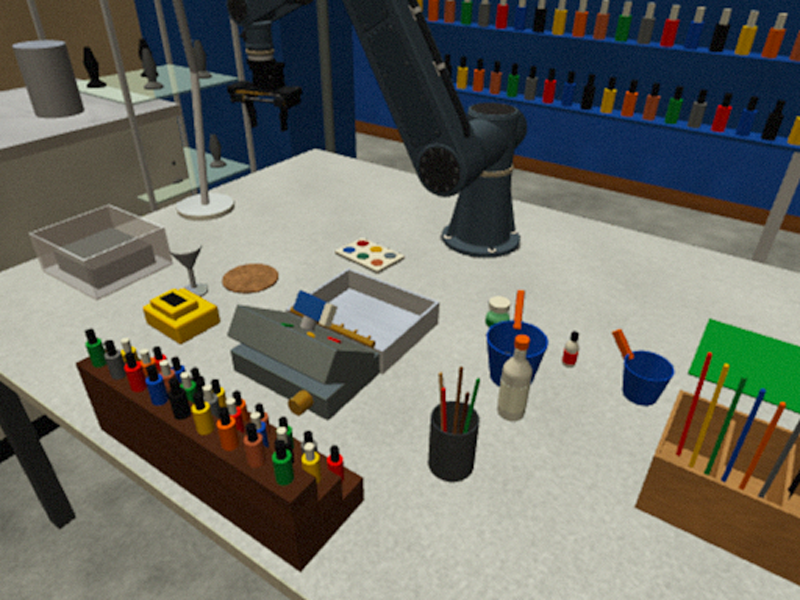

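View pics/top0.png

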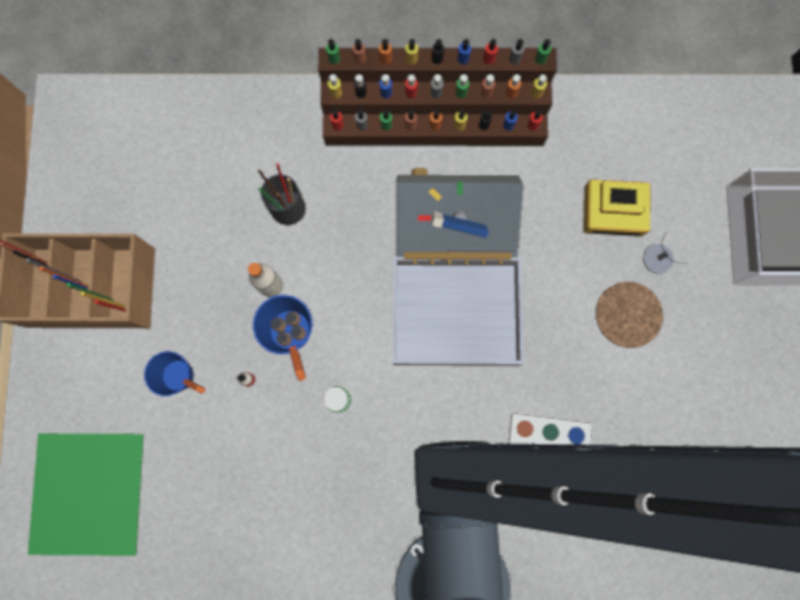

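The scene view shows the larger cup at (515,350) behind the glue bottle, the smaller look-alike at (645,375), and the tray and console at (330,330). The top view shows the cup holding four barrels at (283,324), its handle end at (299,377), and the mat at (629,314). The valve's white end is at (437,219), by the red mark.

```bash
cat > h.py <<'E'
from rig import *
import numpy as np
from scipy.optimize import least_squares
class Cam:
    def __init__(s,n):
        c=capture(n); s.img=c["img"]; s.M=np.array(c["cam_to_world"]); s.cx,s.cy=c["cx"],c["cy"]
        s.f=192/np.tan(np.radians(c["vertical_fov"])/2)
    def proj(s,P):
        q=(np.atleast_2d(P)-s.M[:3,3])@s.M[:3,:3]
        return np.c_[s.cy-s.f*q[:,1]/-q[:,2], s.cx+s.f*q[:,0]/-q[:,2]]   # row,col
    def ray(s,rc):
        d=s.M[:3,:3]@np.array([(rc[1]-s.cx)/s.f,-(rc[0]-s.cy)/s.f,-1]); return s.M[:3,3],d
    def at_z(s,rc,z):
        o,d=s.ray(rc); return o+d*(z-o[2])/d[2]
def tri(cs,rcs):
    r=least_squares(lambda P:np.concatenate([c.proj(P)[0]-np.array(q) for c,q in zip(cs,rcs)]),[.5,0,.05])
    return r.x,r.fun
E
python3 - <<'E'
from h import *
S,T=Cam("scene"),Cam("top")
np.set_printoptions(precision=4,suppress=True)
pairs={"cup":([238.5,326.1],[212.2,188.7]),"grip":([192.6,331.6],[235.3,184.1]),"rim":([213.8,330.1],[207.8,177.9]),"small":([250.7,406.6],[239.2,113.2]),
"dryer":([212.4,231.7],[204.6,291]),"tray_in":([207.2,233.2],[204.8,294.5]),"valve":([194.8,198.8],[144.8,293.5]),"mat":([175.6,159.2],[202.5,404.1]),
"goblet":([186.8,123.6],[165.5,424.6]),"glue":([266.5,327.7],[181.8,172.4]),"paint":([234.4,363.4],[244.2,158.9])}
for k,(a,b) in pairs.items():
    p,r=tri([S,T],[a,b]); print(k,p,r)
# outline points from the 800x600 view (x,y)->(row,col), known heights
k=.64
for nm,xy,z in[("tray near L top",(394,364),.055),("tray near R top",(520,364),.055),("console far L",(397,177),.132),("console far R",(521,177),.132),("mat c",(629,314),.006),
  ("handle end",(299,377),.125),("barR",(511,257),.069),("barL",(404,257),.069),("panel nearL",(397,256),.058),("panel nearR",(520,258),.058),("white end",(437,219),.135),("blue end",(488,231),.135),("goblet rim",(657,258),.115)]:
    print(nm,T.at_z((xy[1]*k,xy[0]*k),z))
for t in("mat","cup","glue","dryer"):
  for d in trace("top",t)[:2]: print(t,d["p"],d["bbox"])
E
```

```text
cup [0.4631 0.3009 0.0004] [-0.0161 -0.5806  0.2333 -0.5533]
grip [0.3901 0.2834 0.1155] [ 0.0611  3.7442 -1.318   3.2732]
rim [0.4667 0.3101 0.0966] [ 0.0385  1.9068 -0.7357  1.7984]
small [0.3826 0.5167 0.0051] [-0.1185  1.5729 -0.4315  1.6549]
dryer [ 0.4938 -0.0153 -0.0211] [ 0.2475  1.6624 -0.8436  1.3143]
tray_in [ 0.4881 -0.0202 -0.0043] [-0.0169 -0.1127  0.0568 -0.0881]
valve [ 0.642  -0.0124  0.1303] [ 0.3841  1.9616 -1.1886  1.61  ]
mat [ 0.4965 -0.3503  0.0065] [ 0.2107  0.8205 -0.4588  0.5248]
goblet [ 0.6106 -0.4201 -0.0067] [-0.2296 -0.757   0.4854 -0.4917]
glue [ 0.5583  0.353  -0.0062] [ 0.0003  0.0109 -0.0048  0.0115]
paint [ 0.3685  0.3853 -0.0084] [-0.016   0.7578 -0.2472  0.7213]
tray near L top [0.3981 0.1068 0.055 ]
tray near R top [ 0.3991 -0.1244  0.055 ]
console far L [0.7294 0.1024 0.132 ]
console far R [ 0.7299 -0.121   0.132 ]
mat c [ 0.4998 -0.3445  0.006 ]
handle end [0.3697 0.2705 0.125 ]
barR [ 0.5968 -0.11    0.069 ]
barL [0.5962 0.0891 0.069 ]
panel nearL [0.6006 0.1022 0.058 ]
panel nearR [ 0.5975 -0.1285  0.058 ]
white end [0.6504 0.0308 0.135 ]
blue end [ 0.6287 -0.0596  0.135 ]
goblet rim [ 0.5852 -0.3634  0.115 ]
mat 0.63 [380.7, 178.6, 42.7, 44.2]
cup 0.76 [163.2, 186.7, 40.2, 55.3]
cup 0.58 [91.0, 223.4, 41.4, 33.5]
glue 0.87 [158.6, 167.1, 21.6, 23.9]
dryer 0.79 [252.7, 108.3, 81.9, 130.4]
```

```bash
cat >> h.py <<'E'
import cv2
def orange(c,box):
    r0,r1,k0,k1=box; h=cv2.cvtColor(c.img[r0:r1,k0:k1],cv2.COLOR_RGB2HSV)
    m=((h[...,0]<14)&(h[...,1]>150)&(h[...,2]>110)).astype(np.uint8)
    n,l,st,ce=cv2.connectedComponentsWithStats(m)
    i=1+np.argmax(st[1:,4]); ys,xs=np.nonzero(l==i); return np.c_[ys+r0,xs+k0]
def pca(p):
    c=p.mean(0); w,v=np.linalg.eigh(np.cov((p-c).T)); a=v[:,1]; t=(p-c)@a; return c,c+a*t.min(),c+a*t.max()
E
python3 - <<'E'
from h import *
np.set_printoptions(precision=4,suppress=True)
S,T=Cam("scene"),Cam("top")
pt=orange(T,(215,250,175,205)); ps=orange(S,(180,212,320,345))
print(len(pt),len(ps)); a,b=pca(pt),pca(ps); print(a,b)
def model(v):
    x,y,th=v; R=np.array([[np.cos(th),-np.sin(th),0],[np.sin(th),np.cos(th),0],[0,0,1]])
    g=[R@np.array([-.05-.7071*s+u*.7071,w,.072+.7071*s+u*.7071])+[x,y,0] for s in np.linspace(.004,.075,15) for u in(-.012,0,.012) for w in(-.007,0,.007)]
    return np.array(g)
def res(v):
    g=model(v); return np.r_[T.proj(g).mean(0)-a[0],0.7*(S.proj(g).mean(0)-b[0])]
for v0 in([.463,.301,.3],):
    r=least_squares(res,v0); print(r.x,np.degrees(r.x[2]),r.fun)
# cup rim from blue mask in top
h=cv2.cvtColor(T.img,cv2.COLOR_RGB2HSV); m=((h[...,0]>100)&(h[...,0]<125)&(h[...,1]>140)).astype(np.uint8); m[:, :155]=0; m[:,210:]=0; m[:180]=0; m[240:]=0
ys,xs=np.nonzero(m); print("blue",ys.min(),ys.max(),xs.min(),xs.max())
hull=cv2.convexHull(np.c_[xs,ys].astype(np.int32)); print(cv2.fitEllipse(hull))
x,y,th=r.x
rim=np.array([[x+.055*np.cos(t),y+.055*np.sin(t),.09] for t in np.linspace(0,6.28,60)]); q=T.proj(rim); print("model rim",q.min(0),q.max(0))
E
```

```text
70 110
(array([232.7286, 189.9571]), array([241.771 , 192.7433]), array([222.73  , 186.8764])) (array([197.8364, 331.6182]), array([209.9439, 330.429 ]), array([185.8814, 332.7924]))
[ 0.4733  0.2751 -0.0387] -2.218044660861347 [-0.2202  0.1981 -0.3439  0.4441]
blue 190 225 163 198
((180.30166625976562, 207.34056091308594), (35.68937301635742, 36.360958099365234), 38.76811599731445)
model rim [185.9168 173.0621] [224.5243 211.9817]
```

```bash
python3 - <<'E'
from h import *
np.set_printoptions(precision=4,suppress=True)
S,T=Cam("scene"),Cam("top")
print("rim c",T.at_z((207.3,180.6),.09),"tip",T.at_z((241.3,192.5),.125),"hcentre",T.at_z((232.7,190),.0985))
for z in (.09,.0985,.11): print(tri([S,T],[[197.84,331.62],[232.73,189.96]]))
print("tips", tri([S,T],[[186.2,332.8],[241.3,192.6]]))
v=S.img.copy()
c=np.array([.4667,.305]); d=np.array([.97,.24])
crop=cv2.resize(T.img[150:270,140:300],None,fx=5,fy=5,interpolation=cv2.INTER_CUBIC)
def draw(c,th,col):
    d=np.array([np.cos(th),np.sin(th)])
    rim=np.array([[c[0]+.055*np.cos(t),c[1]+.055*np.sin(t),.09] for t in np.linspace(0,6.28,90)])
    h=np.array([[*(c-d*(.05+.7071*s)),.072+.7071*s] for s in np.linspace(0,.075,20)])
    for r,k in np.r_[T.proj(rim),T.proj(h)]: cv2.circle(crop,(int((k-140+.5)*5),int((r-150+.5)*5)),1,col,-1)
p=T.at_z((207.3,180.6),.09)[:2]; t=T.at_z((241.3,192.5),.125)[:2]; e=p-t; print(np.degrees(np.arctan2(e[1],e[0])),np.linalg.norm(e))
draw(p,np.arctan2(e[1],e[0]),(0,255,0))
cv2.imwrite("pics/c1.png",crop[:,:,::-1])
E
```

```text
rim c [0.4669 0.3087 0.09  ] tip [0.3697 0.2674 0.125 ] hcentre [0.3948 0.2788 0.0985]
(array([0.3953, 0.2779, 0.0979]), array([ 0.0099,  0.4836, -0.1739,  0.4245]))
(array([0.3953, 0.2779, 0.0979]), array([ 0.0099,  0.4836, -0.1739,  0.4245]))
(array([0.3953, 0.2779, 0.0979]), array([ 0.0099,  0.4836, -0.1739,  0.4245]))
tips (array([0.3702, 0.2668, 0.1215]), array([ 0.0074,  0.3817, -0.1325,  0.3249]))
22.980335419832166 0.10560733160065094
```

View pics/c1.png

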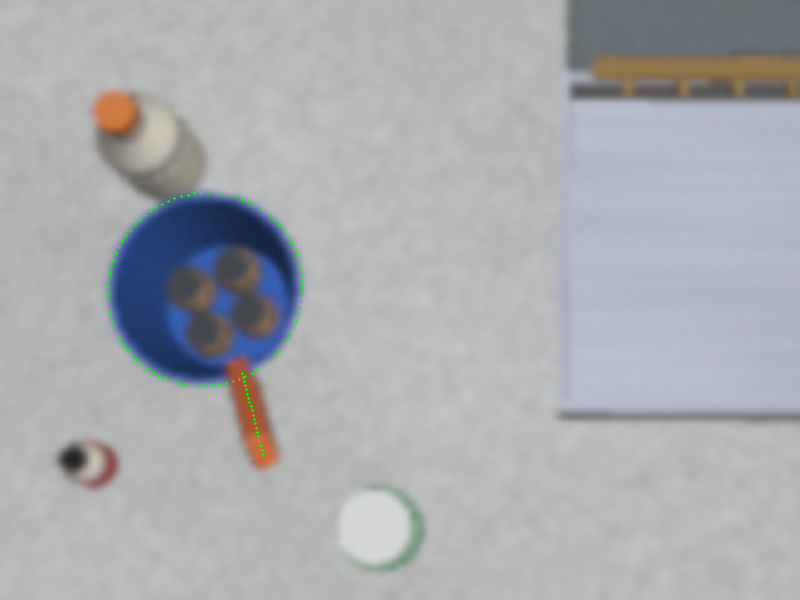

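The green overlay fits the rim and handle: the cup centre is at (0.467, 0.3085) with a yaw of 23°. The bottles nearby at (150,150), (90,462) and (380,527) stand clear of the handle. Next I move above the handle.

```bash
python3 -m jog '[{"tx":4,"ty":-1.6},{"tx":4,"ty":-1.6},{"tx":4,"ty":-1.6},{"tx":4,"ty":-1.6},{"tx":4,"ty":-1.6},{"tx":4,"ty":-1.6},{"tx":4,"ty":-1.6},{"tx":4,"ty":-1.6}]'; python3 -m jog '[{"tx":4,"ty":-1.6},{"tx":4,"ty":-1.6},{"ty":-4},{"ty":-4},{"ty":-4},{"ty":-4},{"ty":-4},{"ty":-4}]'; python3 -m jog '[{"ty":-4},{"ty":-4},{"ty":-4},{"ty":-4},{"ty":-4},{"ty":-4},{"ty":-4},{"ty":-4}]'
```

```text
$[0]: bad value
$[0]: bad value
$[0]: bad value
```

```bash
python3 -m jog '[{"roll":-0.15},{"roll":-0.15},{"roll":-0.15},{"roll":-0.15},{"roll":-0.15},{"roll":-0.15},{"roll":-0.15},{"roll":-0.15}]'; python3 -m jog '[{"roll":-0.15},{"roll":-0.15},{"roll":-0.15},{"roll":-0.15},{"roll":-0.15},{"roll":-0.15},{"roll":-0.15},{"roll":-0.15}]';python3 -m jog '[{"roll":-0.15},{"roll":-0.15},{"roll":-0.15},{"roll":-0.15},{"roll":-0.15},{"roll":-0.15},{},{}]'
```

```text
$[0]: bad value
$[0]: bad value
$[0]: bad value
```

```bash
cat >> h.py <<'E'
def go(x,y,z,yaw=None):
    s=read_state(); R=np.array(s["tcp_rot"]); psi=np.degrees(np.arctan2(R[1,0],R[0,0]))
    roll=0 if yaw is None else -((yaw-psi+180)%360-180)
    d=R.T@(np.array([x,y,z])-s["position"])
    p2=np.radians(psi-roll); R2=np.array([[np.cos(p2),np.sin(p2),0],[np.sin(p2),-np.cos(p2),0],[0,0,-1]])
    e=R2.T@(np.array([x,y,z])-s["position"])
    print("t",round(s["time_s"],2),"pos",np.round(s["position"],4),"yaw",round(psi,2),"q",np.round(s["joint_positions"],1),"F",np.round(s["force"],1),"open",round(s["opening"],3),"gf",round(s["grasp_force"],1))
    print("roll rad",round(np.radians(roll),3),"| cm now-frame",np.round(d*100,2),"| cm after roll",np.round(e*100,2))
E
python3 -c "
from h import *
go(.3906,.2761,.105,-157)"
```

```text
t 1.6 pos [ 0.1442 -0.6081  0.2415] yaw 13.34 q [-86.9  30.2  82.1   0.   67.7 -10.2] F [-1.  -0.6  0.4] open 1.0 gf 0.0
roll rad 2.973 | cm now-frame [ 44.37 -80.35  13.66] | cm after roll [-57.23  71.77  13.65]
```

```bash
python3 -m jog '[{"tx":4,"ty":-1.6,"tz":0,"roll":0,"jaw":1}]'; python3 -m jog --help | head -20
```

```text
time_s: 1.7
position: [0.1764, -0.5868, 0.2417]
tcp_rot: [[0.974, 0.225, -0.001], [0.225, -0.974, -0.004], [-0.002, 0.004, -1.0]]
force: [0.8, 0.2, 0.5]
opening: 0.999
grasp_force: 0.0invalid input: not JSON, or not a number
```

```bash
python3 -m jog '[{"tx":4,"ty":-1.6,"tz":0,"roll":0,"jaw":1},{"tx":4,"ty":-1.6,"tz":0,"roll":0,"jaw":1},{"tx":4,"ty":-1.6,"tz":0,"roll":0,"jaw":1},{"tx":4,"ty":-1.6,"tz":0,"roll":0,"jaw":1},{"tx":4,"ty":-1.6,"tz":0,"roll":0,"jaw":1},{"tx":4,"ty":-1.6,"tz":0,"roll":0,"jaw":1},{"tx":4,"ty":-1.6,"tz":0,"roll":0,"jaw":1},{"tx":4,"ty":-1.6,"tz":0,"roll":0,"jaw":1}]'; python3 -m jog '[{"tx":4,"ty":-1.6,"tz":0,"roll":0,"jaw":1},{"tx":0,"ty":-4,"tz":0,"roll":0,"jaw":1},{"tx":0,"ty":-4,"tz":0,"roll":0,"jaw":1},{"tx":0,"ty":-4,"tz":0,"roll":0,"jaw":1},{"tx":0,"ty":-4,"tz":0,"roll":0,"jaw":1},{"tx":0,"ty":-4,"tz":0,"roll":0,"jaw":1},{"tx":0,"ty":-4,"tz":0,"roll":0,"jaw":1},{"tx":0,"ty":-4,"tz":0,"roll":0,"jaw":1}]'; python3 -m jog '[{"tx":0,"ty":-4,"tz":0,"roll":0,"jaw":1},{"tx":0,"ty":-4,"tz":0,"roll":0,"jaw":1},{"tx":0,"ty":-4,"tz":0,"roll":0,"jaw":1},{"tx":0,"ty":-4,"tz":0,"roll":0,"jaw":1},{"tx":0,"ty":-4,"tz":0,"roll":0,"jaw":1},{"tx":0,"ty":-4,"tz":0,"roll":0,"jaw":1},{"tx":0,"ty":0,"tz":0,"roll":0,"jaw":1}]'; python3 -c "
from h import *
go(.3906,.2761,.105,-157)"
```

```text
time_s: 2.5
position: [0.4627, -0.3838, 0.2417]
tcp_rot: [[0.973, 0.231, 0.0], [0.231, -0.973, -0.0], [0.0, 0.0, -1.0]]
force: [0.5, -0.2, -0.4]
opening: 1.002
grasp_force: 0.0
time_s: 3.3
position: [0.4315, -0.0863, 0.2418]
tcp_rot: [[0.973, 0.23, 0.001], [0.23, -0.973, -0.0], [0.001, 0.0, -1.0]]
force: [0.1, 0.5, -0.3]
opening: 1.0
grasp_force: 0.0
time_s: 4.0
position: [0.3746, 0.1493, 0.2417]
tcp_rot: [[0.972, 0.237, -0.001], [0.237, -0.972, 0.001], [-0.0, -0.001, -1.0]]
force: [-0.5, -0.1, -0.0]
opening: 0.997
grasp_force: 0.0
t 4.0 pos [0.3746 0.1493 0.2417] yaw 13.71 q [5.700e+00 1.310e+01 1.121e+02 1.000e-01 5.490e+01 8.190e+01] F [-0.5 -0.1 -0. ] open 0.997 gf 0.0
roll rad 2.979 | cm now-frame [  4.56 -11.92  13.69] | cm after roll [-6.42 11.04 13.67]
```

```bash
for i in 1 2; do :; done; python3 -m jog '[{"tx":0,"ty":0,"tz":0,"roll":-0.15,"jaw":1},{"tx":0,"ty":0,"tz":0,"roll":-0.15,"jaw":1},{"tx":0,"ty":0,"tz":0,"roll":-0.15,"jaw":1},{"tx":0,"ty":0,"tz":0,"roll":-0.15,"jaw":1},{"tx":0,"ty":0,"tz":0,"roll":-0.15,"jaw":1},{"tx":0,"ty":0,"tz":0,"roll":-0.15,"jaw":1},{"tx":0,"ty":0,"tz":0,"roll":-0.15,"jaw":1},{"tx":0,"ty":0,"tz":0,"roll":-0.15,"jaw":1}]' >/dev/null; python3 -m jog '[{"tx":0,"ty":0,"tz":0,"roll":-0.15,"jaw":1},{"tx":0,"ty":0,"tz":0,"roll":-0.15,"jaw":1},{"tx":0,"ty":0,"tz":0,"roll":-0.15,"jaw":1},{"tx":0,"ty":0,"tz":0,"roll":-0.15,"jaw":1},{"tx":0,"ty":0,"tz":0,"roll":-0.15,"jaw":1},{"tx":0,"ty":0,"tz":0,"roll":-0.15,"jaw":1},{"tx":0,"ty":0,"tz":0,"roll":-0.15,"jaw":1},{"tx":0,"ty":0,"tz":0,"roll":-0.15,"jaw":1}]' >/dev/null; python3 -m jog '[{"tx":0,"ty":0,"tz":0,"roll":-0.15,"jaw":1},{"tx":0,"ty":0,"tz":0,"roll":-0.15,"jaw":1},{"tx":0,"ty":0,"tz":0,"roll":-0.15,"jaw":1},{"tx":0,"ty":0,"tz":0,"roll":-0.15,"jaw":1},{"tx":0,"ty":0,"tz":0,"roll":-0.15,"jaw":1},{"tx":0,"ty":0,"tz":0,"roll":-0.15,"jaw":1},{"tx":0,"ty":0,"tz":0,"roll":0,"jaw":1}]'; python3 -c "
from h import *
go(.3906,.2761,.105,-157)"
```

```text
time_s: 6.3
position: [0.377, 0.1451, 0.2417]
tcp_rot: [[-0.925, -0.38, 0.001], [-0.38, 0.925, -0.0], [-0.001, -0.0, -1.0]]
force: [0.3, 0.2, 1.1]
opening: 1.0
grasp_force: 0.0
t 6.3 pos [0.377  0.1451 0.2417] yaw -157.65 q [   5.1   13.1  112.    -0.    54.8 -107.2] F [0.3 0.2 1.1] open 1.0 gf 0.0
roll rad -0.011 | cm now-frame [-6.23 11.6  13.67] | cm after roll [-6.36 11.53 13.67]
```

```bash
python3 -m jog '[{"tx":-2.1,"ty":3.8,"tz":0,"roll":-0.011,"jaw":1},{"tx":-2.1,"ty":3.8,"tz":0,"roll":0,"jaw":1},{"tx":-2.1,"ty":3.9,"tz":0,"roll":0,"jaw":1},{"tx":0,"ty":0,"tz":3.5,"roll":0,"jaw":1},{"tx":0,"ty":0,"tz":3.5,"roll":0,"jaw":1},{"tx":0,"ty":0,"tz":3.5,"roll":0,"jaw":1},{"tx":0,"ty":0,"tz":0,"roll":0,"jaw":1}]'; python3 -c "
from h import *
go(.3906,.2761,.105,-157)"
```

```text
time_s: 7.0
position: [0.3875, 0.2748, 0.1331]
tcp_rot: [[-0.921, -0.389, -0.009], [-0.389, 0.921, -0.004], [0.01, 0.0, -1.0]]
force: [-0.3, -0.3, 0.3]
opening: 0.999
grasp_force: 0.0
t 7.0 pos [0.3875 0.2748 0.1331] yaw -157.13 q [ 21.8  29.3 108.8  -0.   42.5 -91. ] F [-0.3 -0.3  0.3] open 0.999 gf 0.0
roll rad -0.002 | cm now-frame [-0.37 -0.    2.81] | cm after roll [-0.34 -0.    2.81]
```

```bash
python3 -m jog '[{"tx":-0.1,"ty":0,"tz":1.6,"roll":0,"jaw":1},{"tx":-0.1,"ty":0,"tz":1.6,"roll":0,"jaw":1},{"tx":0,"ty":0,"tz":0,"roll":0,"jaw":0},{"tx":0,"ty":0,"tz":0,"roll":0,"jaw":0},{"tx":0,"ty":0,"tz":0,"roll":0,"jaw":0},{"tx":0,"ty":0,"tz":0,"roll":0,"jaw":0},{"tx":0,"ty":0,"tz":0,"roll":0,"jaw":0},{"tx":0,"ty":0,"tz":0,"roll":0,"jaw":0}]'; python3 -c "
from h import *
go(.3906,.2761,.105,-157)"
```

```text
time_s: 7.8
position: [0.392, 0.2771, 0.105]
tcp_rot: [[-0.92, -0.391, 0.001], [-0.391, 0.92, 0.0], [-0.001, -0.0, -1.0]]
force: [0.1, -0.5, 0.4]
opening: 0.538
grasp_force: 0.0
t 7.8 pos [0.392  0.2771 0.105 ] yaw -156.96 q [ 21.9  32.5 109.5   0.   38.  -91.2] F [ 0.1 -0.5  0.4] open 0.538 gf 0.0
roll rad 0.001 | cm now-frame [ 0.17 -0.04 -0.  ] | cm after roll [ 0.17 -0.04 -0.  ]
```

```bash
python3 -m jog '[{"tx":0,"ty":0,"tz":0,"roll":0,"jaw":0},{"tx":0,"ty":0,"tz":0,"roll":0,"jaw":0},{"tx":0,"ty":0,"tz":0,"roll":0,"jaw":0},{"tx":0,"ty":0,"tz":0,"roll":0,"jaw":0},{"tx":0,"ty":0,"tz":0,"roll":0,"jaw":0},{"tx":0,"ty":0,"tz":0,"roll":0,"jaw":0},{"tx":0,"ty":0,"tz":0,"roll":0,"jaw":0},{"tx":0,"ty":0,"tz":0,"roll":0,"jaw":0}]'; python3 -m jog '[{"tx":0,"ty":0,"tz":-1.5,"roll":0,"jaw":0},{"tx":0,"ty":0,"tz":-1.5,"roll":0,"jaw":0},{"tx":0,"ty":0,"tz":-1.5,"roll":0,"jaw":0},{"tx":0,"ty":0,"tz":-1.5,"roll":0,"jaw":0},{"tx":0,"ty":0,"tz":-2,"roll":0,"jaw":0},{"tx":0,"ty":0,"tz":-2,"roll":0,"jaw":0},{"tx":0,"ty":0,"tz":0,"roll":0,"jaw":0}]';  python3 -c "
from h import *
S=Cam('scene');cv2.imwrite('pics/s2.png',cv2.resize(S.img[110:300,220:470,::-1],None,fx=3,fy=3,interpolation=2))
go(.3906,.2761,.105,-157)"
```

```text
time_s: 8.6
position: [0.3918, 0.277, 0.1045]
tcp_rot: [[-0.92, -0.391, -0.0], [-0.391, 0.92, -0.0], [0.0, -0.0, -1.0]]
force: [0.3, -0.2, -0.6]
opening: 0.159
grasp_force: 30.0
time_s: 9.3
position: [0.3929, 0.2776, 0.2063]
tcp_rot: [[-0.92, -0.392, 0.004], [-0.392, 0.92, 0.002], [-0.004, 0.0, -1.0]]
force: [0.8, -0.3, -1.7]
opening: 0.157
grasp_force: 30.0
t 9.35 pos [0.3921 0.2772 0.205 ] yaw -156.95 q [ 21.9  22.2 104.8   0.   52.9 -91.2] F [ 0.2  0.1 -3.7] open 0.157 gf 30.0
roll rad 0.001 | cm now-frame [ 0.2  -0.05 10.  ] | cm after roll [ 0.18 -0.05 10.  ]
```

View pics/s2.png

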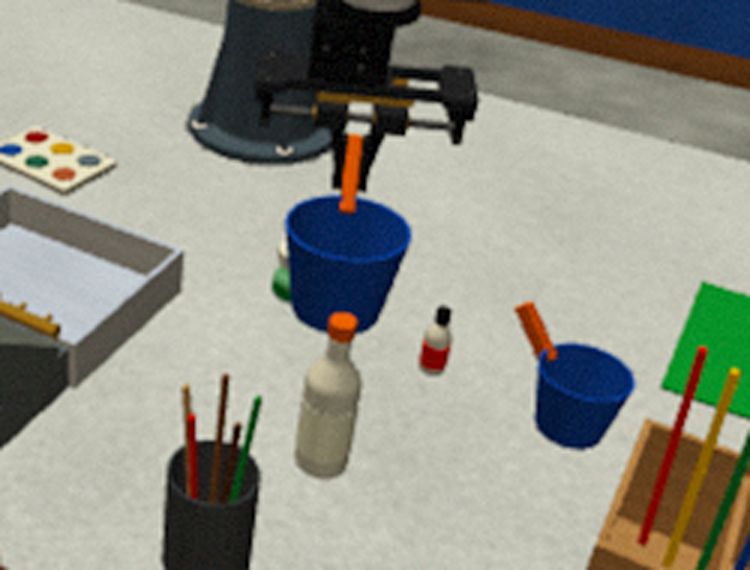

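The cup is lifted and hangs nearly upright at (345,262) in the crop, so the pinch holds without swinging. Only turning about the vertical is possible, so I will tip the cup by pivoting it in the pinch against the tray's +y wall. First I rotate the grip to yaw 90.

```bash
python3 -m jog '[{"tx":0,"ty":0,"tz":0,"roll":0.06,"jaw":0},{"tx":0,"ty":0,"tz":0,"roll":0.12,"jaw":0},{"tx":0,"ty":0,"tz":0,"roll":0.12,"jaw":0},{"tx":0,"ty":0,"tz":0,"roll":0.12,"jaw":0},{"tx":0,"ty":0,"tz":0,"roll":0.12,"jaw":0},{"tx":0,"ty":0,"tz":0,"roll":0.12,"jaw":0},{"tx":0,"ty":0,"tz":0,"roll":0.12,"jaw":0},{"tx":0,"ty":0,"tz":0,"roll":0.12,"jaw":0}]'>/dev/null; python3 -m jog '[{"tx":0,"ty":0,"tz":0,"roll":0.12,"jaw":0},{"tx":0,"ty":0,"tz":0,"roll":0.12,"jaw":0},{"tx":0,"ty":0,"tz":0,"roll":0.12,"jaw":0},{"tx":0,"ty":0,"tz":0,"roll":0.12,"jaw":0},{"tx":0,"ty":0,"tz":0,"roll":0.12,"jaw":0},{"tx":0,"ty":0,"tz":0,"roll":0.12,"jaw":0},{"tx":0,"ty":0,"tz":0,"roll":0.12,"jaw":0},{"tx":0,"ty":0,"tz":0,"roll":0.12,"jaw":0}]'>/dev/null;  python3 -m jog '[{"tx":0,"ty":0,"tz":0,"roll":0.11,"jaw":0},{"tx":0,"ty":1.5,"tz":0,"roll":0,"jaw":0},{"tx":0,"ty":3,"tz":0,"roll":0,"jaw":0},{"tx":0,"ty":3,"tz":0,"roll":0,"jaw":0},{"tx":0,"ty":2,"tz":0,"roll":0,"jaw":0},{"tx":0,"ty":1,"tz":0,"roll":0,"jaw":0},{"tx":0,"ty":0,"tz":0,"roll":0,"jaw":0}]'; python3 -c "
from h import *
S,T=Cam('scene'),Cam('top')
for t in ('cup','cup_rim','cup_grip'):
    a=landmark_of('scene',t)[:3];b=landmark_of('top',t)[:3]
    for i in a:
        for j in b:
            p,r=tri([S,T],[i['point'],j['point']]); 
            if abs(r).max()<4: print(t,np.round(p,3),abs(r).max().round(1))
go(.4985,.265,.14,90)"
```

```text
time_s: 11.65
position: [0.4984, 0.2771, 0.2036]
tcp_rot: [[-0.003, 1.0, 0.0], [1.0, 0.003, 0.0], [0.0, 0.0, -1.0]]
force: [-0.4, -0.5, -2.3]
opening: 0.158
grasp_force: 30.0
cup [0.494 0.193 0.102] 0.7
cup [0.383 0.52  0.01 ] 2.9
cup_rim [0.383 0.519 0.066] 1.5
cup_rim [0.496 0.186 0.2  ] 1.9
cup_grip [0.352 0.458 0.088] 0.6
t 12.05 pos [0.4961 0.2775 0.2047] yaw 90.21 q [18.  28.5 92.5  0.  59.  17.7] F [-0.6  0.6 -2.2] open 0.16 gf 30.0
roll rad 0.004 | cm now-frame [-1.25  0.24  6.47] | cm after roll [-1.25  0.24  6.47]
```

```bash
python3 - <<'E'
import numpy as np
prev=None
for th in list(range(0,130,6)):
    t=np.radians(th); c=.020+.028*th/120
    r=np.array([.123+.164*c,-.105+.986*c])
    x=r[0]*np.cos(t)+r[1]*np.sin(t); z=-r[0]*np.sin(t)+r[1]*np.cos(t)
    W=.111 if th<80 else .105
    g=np.array([W+x, .055-z]); 
    lo=min(g[1]+(-a*np.sin(t)+b*np.cos(t)) for a,b in((.123,-.105),(.138,-.015)))
    print(th,"grip y,z",g.round(4),"low",lo.round(3),"" if prev is None else f"tx {100*(g-prev)[0]:.2f} tz {-100*(g-prev)[1]:.2f}"); prev=g
E
```

```text
0 grip y,z [0.2373 0.1403] low 0.035 
6 grip y,z [0.228  0.1517] low 0.034 tx -0.92 tz -1.14
12 grip y,z [0.2178 0.1621] low 0.034 tx -1.02 tz -1.04
18 grip y,z [0.2067 0.1714] low 0.034 tx -1.11 tz -0.93
24 grip y,z [0.1948 0.1796] low 0.034 tx -1.19 tz -0.82
30 grip y,z [0.1822 0.1866] low 0.034 tx -1.26 tz -0.70
36 grip y,z [0.169  0.1923] low 0.035 tx -1.31 tz -0.57
42 grip y,z [0.1554 0.1968] low 0.036 tx -1.36 tz -0.44
48 grip y,z [0.1416 0.1999] low 0.038 tx -1.39 tz -0.31
54 grip y,z [0.1275 0.2017] low 0.04 tx -1.41 tz -0.18
60 grip y,z [0.1134 0.2021] low 0.043 tx -1.41 tz -0.04
66 grip y,z [0.0994 0.2012] low 0.046 tx -1.40 tz 0.09
72 grip y,z [0.0855 0.199 ] low 0.05 tx -1.38 tz 0.22
78 grip y,z [0.072  0.1954] low 0.053 tx -1.35 tz 0.35
84 grip y,z [0.0529 0.1907] low 0.052 tx -1.91 tz 0.48
90 grip y,z [0.0404 0.1847] low 0.047 tx -1.25 tz 0.60
96 grip y,z [0.0286 0.1776] low 0.042 tx -1.19 tz 0.71
102 grip y,z [0.0175 0.1695] low 0.038 tx -1.11 tz 0.81
108 grip y,z [0.0072 0.1604] low 0.034 tx -1.02 tz 0.91
114 grip y,z [-0.0021  0.1503] low 0.03 tx -0.93 tz 1.00
120 grip y,z [-0.0104  0.1395] low 0.027 tx -0.83 tz 1.08
126 grip y,z [-0.0176  0.128 ] low 0.025 tx -0.72 tz 1.15
```

```bash
python3 -m jog '[{"tx":-0.5,"ty":0.24,"tz":2,"roll":0,"jaw":0},{"tx":-1,"ty":0,"tz":2.4,"roll":0,"jaw":0},{"tx":-1,"ty":0,"tz":2,"roll":0,"jaw":0},{"tx":-1.5,"ty":0,"tz":0,"roll":0,"jaw":0},{"tx":-0.92,"ty":0,"tz":-1.14,"roll":0,"jaw":0},{"tx":-1.02,"ty":0,"tz":-1.04,"roll":0,"jaw":0},{"tx":-1.11,"ty":0,"tz":-0.93,"roll":0,"jaw":0},{"tx":0,"ty":0,"tz":0,"roll":0,"jaw":0}]';  python3 -c "
from h import *
S=Cam('scene');cv2.imwrite('pics/s3.png',cv2.resize(S.img[110:270,190:410,::-1],None,fx=3,fy=3,interpolation=2))
go(.4985,.2067,.1714,90)"
```

```text
time_s: 12.85
position: [0.5008, 0.206, 0.1748]
tcp_rot: [[-0.002, 1.0, 0.005], [1.0, 0.002, 0.001], [0.001, 0.005, -1.0]]
force: [0.6, 1.9, 0.0]
opening: 0.157
grasp_force: 30.0
t 12.9 pos [0.5008 0.2064 0.1741] yaw 90.14 q [10.6 29.1 98.1 -0.  52.5 10.5] F [-0.5  2.  -0.5] open 0.157 gf 30.0
roll rad 0.002 | cm now-frame [ 0.03 -0.23  0.27] | cm after roll [ 0.03 -0.23  0.27]
```

View pics/s3.png

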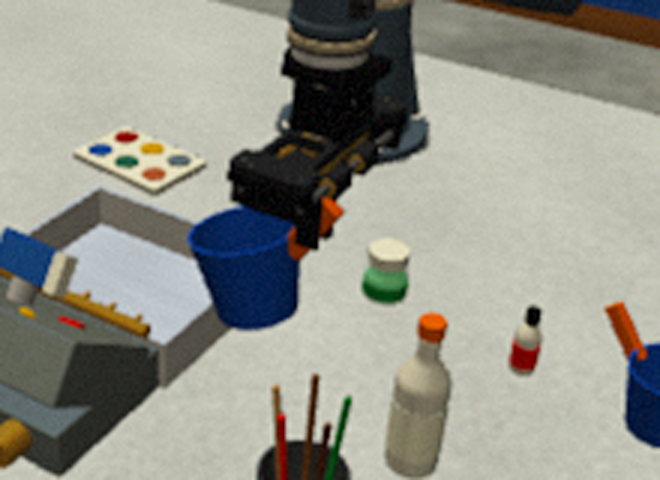

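The cup at (245,270) is starting to tilt over the tray wall, with only about 2 N of contact force. I continue along the arc.

```bash
python3 -m jog '[{"tx":-1.19,"ty":-0.1,"tz":-0.6,"roll":0,"jaw":0},{"tx":-1.26,"ty":-0.1,"tz":-0.6,"roll":0,"jaw":0},{"tx":-1.31,"ty":0,"tz":-0.57,"roll":0,"jaw":0},{"tx":-1.36,"ty":0,"tz":-0.4,"roll":0,"jaw":0},{"tx":-1.39,"ty":0,"tz":-0.31,"roll":0,"jaw":0},{"tx":-1.41,"ty":0,"tz":-0.18,"roll":0,"jaw":0},{"tx":-1.41,"ty":0,"tz":-0.04,"roll":0,"jaw":0},{"tx":0,"ty":0,"tz":0,"roll":0,"jaw":0}]';  python3 -c "
from h import *
S=Cam('scene');cv2.imwrite('pics/s4.png',cv2.resize(S.img[110:270,190:410,::-1],None,fx=3,fy=3,interpolation=2))
go(.4985,.1134,.2021,90)"
```

```text
time_s: 13.7
position: [0.5005, 0.1131, 0.2019]
tcp_rot: [[-0.002, 1.0, 0.008], [1.0, 0.002, 0.001], [0.001, 0.008, -1.0]]
force: [-0.8, 1.8, 11.9]
opening: 0.166
grasp_force: 30.0
t 13.75 pos [0.5005 0.1132 0.2018] yaw 90.15 q [ 3.000e-01  2.470e+01  1.007e+02 -0.000e+00  5.410e+01  1.000e-01] F [-0.6  2.1 13.2] open 0.161 gf 30.0
roll rad 0.003 | cm now-frame [ 0.02 -0.2  -0.03] | cm after roll [ 0.02 -0.2  -0.03]
```

View pics/s4.png

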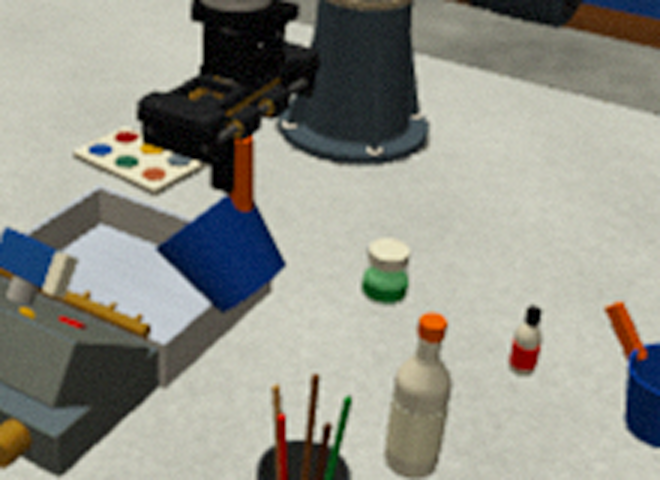

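The cup at (225,255) is tilted about 50° over the wall and the handle is still in the pads. There is about 13 N upward on the wrist, so I ease up a little while going forward.

```bash
python3 -m jog '[{"tx":-1.2,"ty":-0.1,"tz":-0.3,"roll":0,"jaw":0},{"tx":-1.2,"ty":-0.1,"tz":0,"roll":0,"jaw":0}]'; python3 -m jog '[{"tx":-1.4,"ty":0,"tz":0.1,"roll":0,"jaw":0},{"tx":-1.35,"ty":0,"tz":0.3,"roll":0,"jaw":0},{"tx":0,"ty":0,"tz":0,"roll":0,"jaw":0}]';  python3 -c "
from h import *
S=Cam('scene');cv2.imwrite('pics/s5.png',cv2.resize(S.img[110:270,190:410,::-1],None,fx=3,fy=3,interpolation=2))
go(.4985,.072,.1954,90)"
```

```text
time_s: 13.95
position: [0.498, 0.0897, 0.2032]
tcp_rot: [[-0.004, 1.0, 0.007], [1.0, 0.004, 0.001], [0.001, 0.007, -1.0]]
force: [2.0, 4.1, 0.7]
opening: 0.161
grasp_force: 30.0
time_s: 14.25
position: [0.4968, 0.0593, 0.1978]
tcp_rot: [[-0.001, 1.0, 0.001], [1.0, 0.001, -0.002], [-0.002, 0.001, -1.0]]
force: [1.3, 0.8, 6.5]
opening: 0.157
grasp_force: 30.0
t 14.3 pos [0.4968 0.0597 0.1979] yaw 90.09 q [ -5.9  24.3 102.4  -0.2  53.2  -5.9] F [ 1.9 -0.2  5.2] open 0.157 gf 30.0
roll rad 0.002 | cm now-frame [1.23 0.17 0.25] | cm after roll [1.23 0.17 0.25]
```

View pics/s5.png

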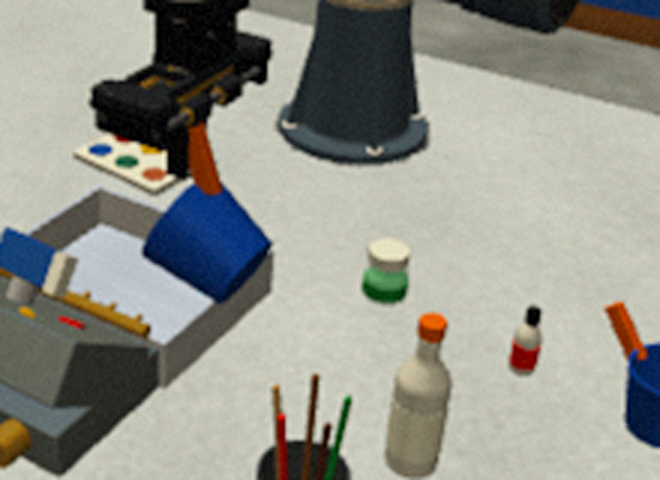

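The tilt is now about 75°, with the handle leaning at (205,160). Continuing forward and down.

```bash
python3 -m jog '[{"tx":-1.2,"ty":0.1,"tz":0.5,"roll":0,"jaw":0},{"tx":-1.2,"ty":0.1,"tz":0.7,"roll":0,"jaw":0},{"tx":-1.2,"ty":0,"tz":0.8,"roll":0,"jaw":0}]'; python3 -m jog '[{"tx":-1.1,"ty":0,"tz":0.8,"roll":0,"jaw":0},{"tx":-1,"ty":0,"tz":0.9,"roll":0,"jaw":0},{"tx":0,"ty":0,"tz":0,"roll":0,"jaw":0},{"tx":0,"ty":0,"tz":0,"roll":0,"jaw":0}]';  python3 -c "
from h import *
S,T=Cam('scene'),Cam('top')
a=cv2.resize(S.img[110:270,190:340,::-1],None,fx=2.6,fy=2.6,interpolation=2)
b=cv2.resize(T.img[150:250,200:345,::-1],None,fx=2.6,fy=2.6,interpolation=2)
b=cv2.copyMakeBorder(b,0,a.shape[0]-b.shape[0],0,0,0)
cv2.imwrite('pics/s6.png',np.hstack([a,b]))
go(.4985,.0072,.1604,90)"
```

```text
time_s: 14.6
position: [0.5005, 0.0215, 0.1802]
tcp_rot: [[-0.007, 1.0, 0.006], [1.0, 0.007, -0.008], [-0.008, 0.006, -1.0]]
force: [-0.7, -10.2, 20.9]
opening: 0.157
grasp_force: 30.0
time_s: 15.0
position: [0.5007, -0.0013, 0.1631]
tcp_rot: [[-0.006, 1.0, 0.005], [1.0, 0.006, -0.011], [-0.011, 0.005, -1.0]]
force: [-0.0, -15.3, 19.2]
opening: 0.154
grasp_force: 30.0
t 15.1 pos [ 0.5008 -0.0012  0.1633] yaw 90.37 q [-12.6  27.4 104.4  -0.7  47.7 -12.5] F [ -1.2 -14.7  19.1] open 0.153 gf 30.0
roll rad 0.007 | cm now-frame [ 0.84 -0.22  0.28] | cm after roll [ 0.84 -0.23  0.29]
```

View pics/s6.png

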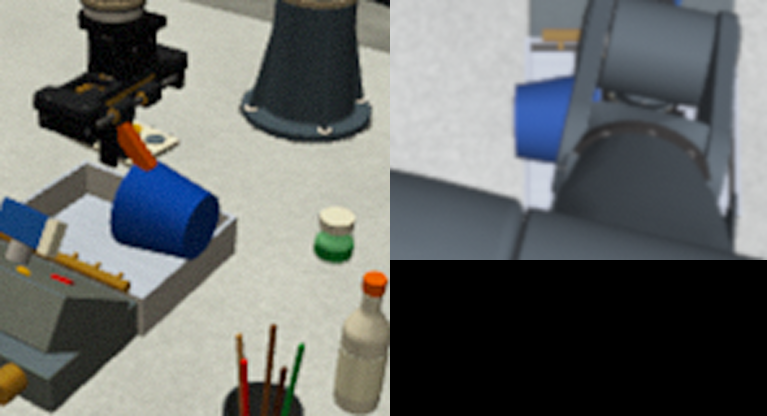

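The cup at (165,210) in the left crop is near 95°, its mouth inside the tray. I continue along the arc about the wall top.

```bash
python3 -m jog '[{"tx":-0.8,"ty":-0.1,"tz":0.9,"roll":0,"jaw":0},{"tx":-0.6,"ty":-0.1,"tz":1,"roll":0,"jaw":0},{"tx":-0.6,"ty":0,"tz":1,"roll":0,"jaw":0}]'; python3 -m jog '[{"tx":-0.6,"ty":0,"tz":1,"roll":0,"jaw":0},{"tx":-0.5,"ty":0,"tz":1,"roll":0,"jaw":0},{"tx":0,"ty":0,"tz":0,"roll":0,"jaw":0},{"tx":0,"ty":0,"tz":0,"roll":0,"jaw":0}]';  python3 -c "
from h import *
S,T=Cam('scene'),Cam('top')
a=cv2.resize(S.img[120:260,190:340,::-1],None,fx=4,fy=4,interpolation=2)
cv2.imwrite('pics/s7.png',a)
print([(np.round(d['point']),round(d['p'],2)) for i in range(4) for d in landmark_of('scene',f'barrel{i}_center')[:4]])
go(.4985,-.033,.1,90)"
```

```text
time_s: 15.4
position: [0.5012, -0.0239, 0.1352]
tcp_rot: [[-0.009, 1.0, 0.011], [1.0, 0.01, -0.016], [-0.016, 0.011, -1.0]]
force: [-0.2, -25.1, 22.1]
opening: 0.158
grasp_force: 30.0
time_s: 15.8
position: [0.5006, -0.0351, 0.1139]
tcp_rot: [[-0.008, 1.0, 0.009], [1.0, 0.008, -0.015], [-0.015, 0.009, -1.0]]
force: [0.2, -25.7, 15.2]
opening: 0.156
grasp_force: 30.0
[]
t 16.1 pos [ 0.5006 -0.0349  0.1142] yaw 90.51 q [-16.4  32.4 106.5  -1.   40.4 -16.1] F [ -0.8 -25.7  15.3] open 0.154 gf 30.0
roll rad 0.009 | cm now-frame [ 0.21 -0.22  1.42] | cm after roll [ 0.19 -0.21  1.42]
```

View pics/s7.png

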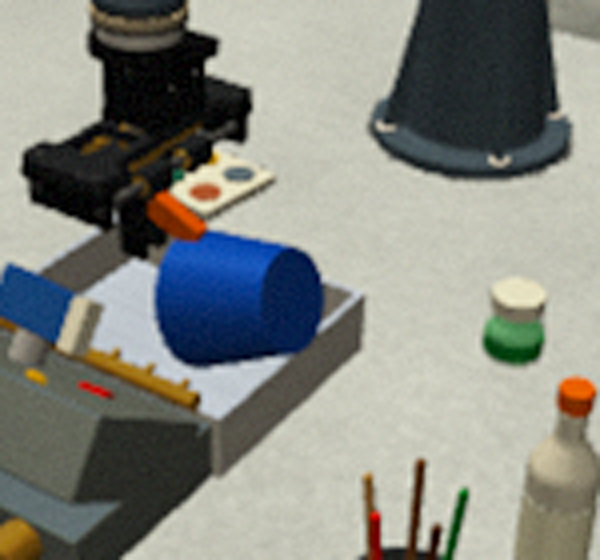

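The cup is at about 110°, its mouth down in the tray at (185,330), and its base lifted at (290,300). One more small push, then I lift and give a quick shake.

```bash
python3 -m jog '[{"tx":-0.4,"ty":0,"tz":0.8,"roll":0,"jaw":0},{"tx":-0.4,"ty":0,"tz":0.7,"roll":0,"jaw":0},{"tx":0,"ty":0,"tz":0,"roll":0,"jaw":0},{"tx":0,"ty":0,"tz":0,"roll":0,"jaw":0}]'; python3 -m jog '[{"tx":0,"ty":0,"tz":-1.5,"roll":0,"jaw":0},{"tx":0,"ty":0,"tz":-1.5,"roll":0,"jaw":0},{"tx":0,"ty":0,"tz":-1.5,"roll":0,"jaw":0},{"tx":-3,"ty":0,"tz":0,"roll":0,"jaw":0},{"tx":3,"ty":0,"tz":0,"roll":0,"jaw":0},{"tx":-3,"ty":0,"tz":0,"roll":0,"jaw":0},{"tx":3,"ty":0,"tz":0,"roll":0,"jaw":0},{"tx":0,"ty":0,"tz":0,"roll":0,"jaw":0}]';  python3 -c "
from h import *
go(.4985,-.033,.26,90)"
```

```text
time_s: 16.5
position: [0.4998, -0.0419, 0.0982]
tcp_rot: [[-0.008, 1.0, 0.007], [1.0, 0.008, -0.012], [-0.012, 0.007, -1.0]]
force: [-0.5, -24.0, 11.5]
opening: 0.157
grasp_force: 30.0
time_s: 17.3
position: [0.4927, -0.0334, 0.1402]
tcp_rot: [[-0.004, 1.0, -0.008], [1.0, 0.004, 0.001], [0.001, -0.008, -1.0]]
force: [-1.6, 0.6, -2.6]
opening: 0.157
grasp_force: 30.0
t 17.3 pos [ 0.4927 -0.0334  0.1402] yaw 90.23 q [-1.680e+01  2.950e+01  1.059e+02 -1.000e-01  4.500e+01 -1.700e+01] F [-1.6  0.6 -2.6] open 0.157 gf 30.0
roll rad 0.004 | cm now-frame [  0.05   0.48 -11.99] | cm after roll [  0.04   0.58 -11.98]
```

```bash
python3 -m jog '[{"tx":0,"ty":0,"tz":-2.5,"roll":0,"jaw":0},{"tx":0,"ty":0,"tz":-2.5,"roll":0,"jaw":0},{"tx":0,"ty":0,"tz":-2.5,"roll":0,"jaw":0},{"tx":0,"ty":0,"tz":-2.5,"roll":0,"jaw":0},{"tx":0,"ty":0,"tz":-2.5,"roll":0,"jaw":0},{"tx":0,"ty":0,"tz":0,"roll":0,"jaw":0},{"tx":0,"ty":0,"tz":0,"roll":0,"jaw":0}]';  python3 -c "
from h import *
S,T=Cam('scene'),Cam('top')
a=cv2.resize(S.img[70:250,170:350,::-1],None,fx=2.2,fy=2.2,interpolation=2)
b=cv2.resize(T.img[130:280,170:345,::-1],None,fx=2.2,fy=2.2,interpolation=2)
b=cv2.copyMakeBorder(b,0,a.shape[0]-b.shape[0],0,0,0)
cv2.imwrite('pics/s8.png',np.hstack([a,b]))
for c in('scene','top'): print([(np.round(d['point']),round(d['p'],2)) for d in landmark_of(c,'barrel0_center')[:6]])
f=[]
for i in range(6): capture('top'); f.append(read_state()['force'])
print(np.mean(f,0))
go(.4985,-.033,.26,90)"
```

```text
time_s: 18.0
position: [0.4948, -0.0343, 0.2656]
tcp_rot: [[-0.004, 1.0, -0.003], [1.0, 0.004, -0.001], [-0.001, -0.003, -1.0]]
force: [0.5, -0.1, -1.8]
opening: 0.159
grasp_force: 30.0
[(array([198., 232.]), 0.49)]
[(array([204., 402.]), 0.27)]
[ 0.03135917 -0.2718747  -1.44108672]
t 18.5 pos [ 0.496  -0.0339  0.2663] yaw 90.18 q [-16.8  18.6  98.3  -0.   63.2 -17. ] F [ 0.1  0.  -0.4] open 0.153 gf 30.0
roll rad 0.003 | cm now-frame [0.09 0.25 0.63] | cm after roll [0.09 0.25 0.63]
```

View pics/s8.png

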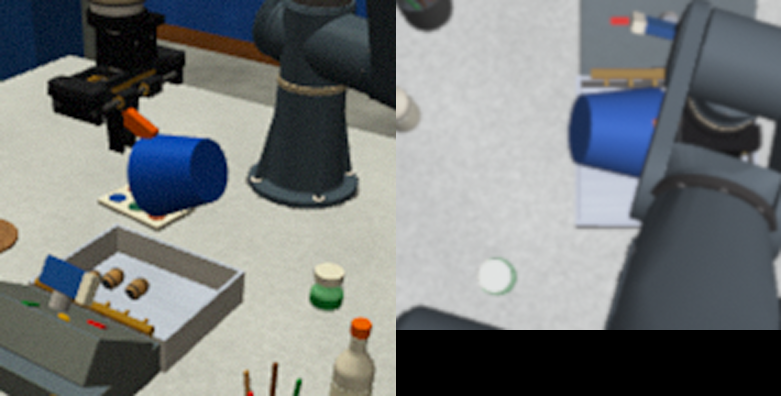

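Two barrels lie in the tray, at (112,278) and (137,288) in the left crop; the others may be hidden by the valve. The ten pictures are used up, so from here I check by numbers: wrist weight and colour blobs.

```bash
python3 -c "
from h import *
f=[]
for i in range(16): capture('scene'); f.append(read_state()['force'])
f=np.array(f); print(f.mean(0),f.std(0)/4)
S=Cam('scene')
R=S.img.astype(int)
# tray interior polygon in scene image
c=np.array([.4985,-.009]); P=np.array([[c[0]+a*.094,c[1]+b*.114,.006] for a,b in((-1,-1),(1,-1),(1,1),(-1,1))])
m=np.zeros((384,512),np.uint8); q=S.proj(P)[:,::-1]; cv2.fillPoly(m,[q.astype(np.int32)],1)
h=cv2.cvtColor(S.img,cv2.COLOR_RGB2HSV)
w=(m>0)&(h[...,0]<25)&(h[...,1]>70)
n,l,st,ce=cv2.connectedComponentsWithStats(w.astype(np.uint8))
for i in range(1,n):
    if st[i,4]>5: print(st[i],ce[i],S.at_z(ce[i][::-1],.019).round(3),S.img[int(ce[i][1]),int(ce[i][0])])
"
```

```text
[ 0.03613893  0.02452111 -1.5233372 ] [0.06928399 0.091062   0.11337038]
[211 193   4   3   9] [212.55555556 193.88888889] [ 0.492 -0.103  0.019] [139 116  88]
[216 192  10   9  58] [221.17241379 195.77586207] [ 0.484 -0.072  0.019] [161 117  59]
[228 197   9   9  55] [232.29090909 200.27272727] [ 0.484 -0.026  0.019] [113  86  49]
[202 206  38  18 183] [223.12568306 213.56830601] [ 0.559 -0.005  0.019] [159 113  23]
[196 212   6   4  15] [198.6        213.26666667] [ 0.601 -0.068  0.019] [203 150   0]
[209 215  10   5  30] [213.5 217. ] [ 0.589 -0.018  0.019] [197   3   0]
```

```bash
cat >> h.py <<'E'
from scipy.optimize import minimize
def cupfit(S,th0=105,verbose=True):
    s=read_state(); G=np.array(s["position"]); R=np.array(s["tcp_rot"]); d=-R[:,0]; d[2]=0; d/=np.linalg.norm(d)
    lat=np.cross([0,0,1],d); up=np.array([0,0,1.])
    h=cv2.cvtColor(S.img,cv2.COLOR_RGB2HSV); b=((h[...,0]>100)&(h[...,0]<130)&(h[...,1]>140)&(h[...,2]>40)).astype(np.uint8)
    a=np.linspace(0,2*np.pi,40); ring=lambda r,z:np.c_[r*np.cos(a),r*np.sin(a),0*a+z]
    C=np.r_[ring(.04,0),ring(.055,.09)]
    def pts(v):
        th,gx,gz=np.radians(v[0]),v[1],v[2]
        x=C[:,0]-gx; z=C[:,2]-gz; X=x*np.cos(th)+z*np.sin(th); Z=-x*np.sin(th)+z*np.cos(th)
        return G+np.outer(X,d)+np.outer(C[:,1],lat)+np.outer(Z,up)
    n,l,st,ce=cv2.connectedComponentsWithStats(b)
    p0=S.proj(pts([th0,-.083,.105]).mean(0))[0][::-1]
    k=[i for i in range(1,n) if st[i,4]>150]; i=min(k,key=lambda i:np.hypot(*(ce[i]-p0))); m=(l==i).astype(np.float32)
    K=4; M=cv2.resize(m,None,fx=K,fy=K,interpolation=1)>.5
    def cost(v):
        q=((S.proj(pts(v))[:,::-1]+.5)*K).astype(np.int32); z=np.zeros(M.shape,np.uint8); cv2.fillConvexPoly(z,cv2.convexHull(q),1); z=z>0
        return 1-(z&M).sum()/(z|M).sum()
    best=None
    for t in(th0-25,th0,th0+25):
      for e in(-.02,0,.02):
        v0=np.array([t,-.083-e*.7,.105+e*.7]); r=minimize(cost,v0,method="Nelder-Mead",options=dict(initial_simplex=np.array([v0,v0+[10,0,0],v0+[0,.01,0],v0+[0,0,.01]]),maxiter=150))
        if best is None or r.fun<best.fun: best=r
    P=pts(best.x)
    if verbose: print("cupfit th %.1f grip at (%.1f,%.1f)mm cost %.3f"%(best.x[0],best.x[1]*1e3,best.x[2]*1e3,best.fun),"lowest z %.3f"%P[:,2].min(),"base c",P[:40].mean(0).round(3),"rim c",P[40:].mean(0).round(3))
    return best.x
E
python3 -c "
from h import *
cupfit(Cam('scene'))
T=Cam('top'); cupfit(T)
go(.4985,-.26,.266,90)"
```

```text
cupfit th 110.6 grip at (-60.0,120.2)mm cost 0.086 lowest z 0.170 base c [0.496 0.1   0.252] rim c [0.496 0.016 0.22 ]
cupfit th 86.7 grip at (-39.1,145.8)mm cost 0.161 lowest z 0.169 base c [0.496 0.109 0.218] rim c [0.496 0.019 0.223]
t 19.45 pos [ 0.4961 -0.034   0.2666] yaw 90.17 q [-16.8  18.5  98.3  -0.   63.2 -17. ] F [-0.7  0.  -1.3] open 0.159 gf 30.0
roll rad 0.003 | cm now-frame [-22.61   0.17   0.06] | cm after roll [-22.6    0.24   0.06]
```

```bash
python3 - <<'E'
t=open('h.py').read()
t=t.replace("th,gx,gz=np.radians(v[0]),v[1],v[2]","th=np.radians(v[0]); gx,gz=-.05-.7071*(v[1]-v[2]),.072+.7071*(v[1]+v[2])  # v1 along handle, v2 across")
t=t.replace("[th0,-.083,.105]","[th0,.047,0]").replace("v0=np.array([t,-.083-e*.7,.105+e*.7])","v0=np.array([t,.047+e,0])")
t=t.replace("return 1-(z&M).sum()/(z|M).sum()","return 1-(z&M).sum()/(z|M).sum()+.02*(v[2]/.006)**2")
t=t.replace("grip at (%.1f,%.1f)mm","grip along %.1f across %.1f mm")
open('h.py','w').write(t)
E
python3 -c "
from h import *
S=Cam('scene'); cupfit(S); cupfit(S,90)
p=orange(S,(90,160,200,260)); c,a,b=pca(p); print('orange',len(p),c,a,b)
s=read_state();G=s['position']
for z in(0,):
  print('tcp px',S.proj(G),S.proj(G+[0,-.02,0]),S.proj(G+[0,0,-.05]),S.proj(G+[0,.05,0]))
"
```

```text
cupfit th 124.0 grip along 41.1 across 4.1 mm cost 0.161 lowest z 0.166 base c [0.496 0.095 0.261] rim c [0.496 0.021 0.21 ]
cupfit th 124.0 grip along 41.3 across 3.3 mm cost 0.161 lowest z 0.165 base c [0.496 0.095 0.26 ] rim c [0.496 0.021 0.209]
orange 118 [125.71186441 232.63559322] [120.24241963 225.97913495] [131.13992081 239.24168075]
tcp px [[130.69081005 225.42135353]] [[129.05014329 220.01414038]] [[146.34454036 226.01099175]] [[134.91967422 239.35859569]]
```

```bash
sed -i 's/+.02\*(v\[2\]\/.006)\*\*2/+.0005*(v[2]\/.006)**2/' h.py; python3 -m jog '[{"tx":-1.5,"ty":1.2,"tz":0,"roll":0,"jaw":0},{"tx":-3,"ty":2.5,"tz":0,"roll":0,"jaw":0},{"tx":-3,"ty":2.5,"tz":0,"roll":0,"jaw":0},{"tx":-3,"ty":2.5,"tz":0,"roll":0,"jaw":0},{"tx":-3,"ty":2.5,"tz":0,"roll":0,"jaw":0},{"tx":-3,"ty":2.5,"tz":0,"roll":0,"jaw":0},{"tx":-3,"ty":2.5,"tz":0,"roll":0,"jaw":0},{"tx":-3,"ty":2.5,"tz":0,"roll":0,"jaw":0}]'; python3 -m jog '[{"tx":-2.3,"ty":2.3,"tz":0,"roll":0,"jaw":0},{"tx":0,"ty":0,"tz":0,"roll":0,"jaw":0}]'
python3 -c "
from h import *
S,T=Cam('scene'),Cam('top'); cupfit(S); cupfit(T)
for cc,t in((S,'scene'),(T,'top')): print([(np.round(d['point']),round(d['p'],2),cc.at_z(d['point'],.02).round(3)) for d in landmark_of(t,'barrel0_center')[:7]], [(cc.at_z(d['point'],0).round(3),d['p']) for d in landmark_of(t,'charger')[:1]])
d=trace('top','charger')[0]; l,tp,w,hh=d['bbox']; print('charger',T.at_z((tp,l),.065),T.at_z((tp+hh,l+w),.065))
c=np.array([.4985,-.009]); P=np.array([[c[0]+a*.092,c[1]+b*.112,.006] for a,b in((-1,-1),(1,-1),(1,1),(-1,1))])
m=np.zeros((384,512),np.uint8); cv2.fillPoly(m,[T.proj(P)[:,::-1].astype(np.int32)],1)
h=cv2.cvtColor(T.img,cv2.COLOR_RGB2HSV); w=(m>0)&(h[...,0]<25)&(h[...,1]>70)
n,l,st,ce=cv2.connectedComponentsWithStats(w.astype(np.uint8))
for i in range(1,n):
    if st[i,4]>5: print(st[i],T.at_z(ce[i][::-1],.019).round(3))
go(.715,-.292,.13,90)"
```

```text
time_s: 20.3
position: [0.6846, -0.2596, 0.2662]
tcp_rot: [[-0.003, 1.0, -0.0], [1.0, 0.003, 0.0], [0.0, -0.0, -1.0]]
force: [0.2, -0.0, -1.3]
opening: 0.159
grasp_force: 30.0
time_s: 20.5
position: [0.7089, -0.2854, 0.265]
tcp_rot: [[-0.0, 1.0, 0.002], [1.0, 0.0, -0.002], [-0.002, 0.002, -1.0]]
force: [-0.9, -0.2, -2.0]
opening: 0.155
grasp_force: 30.0
cupfit th 110.7 grip along 33.4 across 20.2 mm cost 0.085 lowest z 0.165 base c [ 0.706 -0.157  0.248] rim c [ 0.706 -0.242  0.215]
cupfit th 100.7 grip along 41.1 across 38.5 mm cost 0.153 lowest z 0.167 base c [ 0.706 -0.146  0.237] rim c [ 0.706 -0.234  0.22 ]
[(array([201., 232.]), 0.61, array([ 0.49 , -0.023,  0.02 ])), (array([208., 316.]), 0.25, array([0.367, 0.219, 0.02 ]))] [(array([ 0.706, -0.327,  0.   ]), 0.85)]
[] [(array([ 0.71 , -0.322,  0.   ]), 0.72)]
charger [ 0.7055211  -0.24874444  0.065     ] [ 0.64724735 -0.2933057   0.065     ]
t 20.85 pos [ 0.7065 -0.2801  0.2671] yaw 90.23 q [-30.   40.3  57.9   0.   81.8 -30.3] F [ 0.9 -0.5 -1.3] open 0.159 gf 30.0
roll rad 0.004 | cm now-frame [-1.19  0.85 13.71] | cm after roll [-1.19  0.85 13.71]
```

```bash
python3 -m jog '[{"tx":0,"ty":0.5,"tz":2,"roll":0,"jaw":0},{"tx":0,"ty":0,"tz":4,"roll":0,"jaw":0},{"tx":0,"ty":0,"tz":4,"roll":0,"jaw":0},{"tx":0,"ty":0,"tz":3,"roll":0,"jaw":0},{"tx":0,"ty":0,"tz":0.5,"roll":0,"jaw":0},{"tx":1,"ty":0,"tz":0,"roll":0,"jaw":0},{"tx":1,"ty":0,"tz":0,"roll":0,"jaw":0}]';python3 -m jog '[{"tx":1,"ty":0,"tz":0,"roll":0,"jaw":0},{"tx":1,"ty":0,"tz":0,"roll":0,"jaw":0},{"tx":0,"ty":0,"tz":0,"roll":0,"jaw":0}]'
python3 -c "
from h import *
S=Cam('scene'); cupfit(S)
go(.712,-.22,.13,90)"
```

```text
time_s: 21.55
position: [0.7149, -0.2692, 0.1379]
tcp_rot: [[-0.004, 1.0, 0.01], [1.0, 0.004, -0.018], [-0.018, 0.01, -1.0]]
force: [-1.5, -11.6, 5.5]
opening: 0.158
grasp_force: 30.1
time_s: 21.85
position: [0.7135, -0.2406, 0.1351]
tcp_rot: [[-0.004, 1.0, 0.005], [1.0, 0.004, -0.003], [-0.003, 0.005, -1.0]]
force: [0.7, -1.3, -0.8]
opening: 0.16
grasp_force: 30.0
cupfit th 39.3 grip along 11.6 across 50.1 mm cost 0.337 lowest z 0.005 base c [ 0.713 -0.186  0.029] rim c [ 0.713 -0.243  0.099]
t 21.9 pos [ 0.713  -0.2406  0.1341] yaw 90.22 q [-27.1  46.6  66.4   0.   66.8 -27.4] F [ 0.1 -1.2 -0.3] open 0.156 gf 30.0
roll rad 0.004 | cm now-frame [ 2.06 -0.1   0.41] | cm after roll [ 2.06 -0.1   0.41]
```

```bash
cat >> h.py <<'E'
def handle(S):
    s=read_state(); G=np.array(s["position"]); q=S.proj(G)[0].astype(int)
    p=orange(S,(q[0]-28,q[0]+25,q[1]-25,q[1]+28)); c,a,b=pca(p)
    def pl(rc):
        o,d=S.ray(rc); return o+d*(G[0]-o[0])/d[0]
    A,B=pl(a),pl(b); v=A-B if A[2]>B[2] else B-A
    print("orange",len(p),"ends",A.round(3),B.round(3),"len %.3f"%np.linalg.norm(v),"theta %.0f"%(135-np.degrees(np.arctan2(v[2],-v[1]))))
E
python3 -c "
from h import *
S=Cam('scene'); handle(S)
h=cv2.cvtColor(S.img,cv2.COLOR_RGB2HSV); b=((h[...,0]>100)&(h[...,0]<130)&(h[...,1]>140)&(h[...,2]>40)).astype(np.uint8)
n,l,st,ce=cv2.connectedComponentsWithStats(b)
for i in range(1,n):
    if st[i,4]>60: print(st[i],ce[i].round())
print(S.proj(np.array(read_state()['position'])),[ (d['p'],np.round(d['point'])) for d in landmark_of('scene','cup_rim')[:3]],[ (d['p'],np.round(d['bbox'])) for d in trace('scene','cup')[:3]])
"
```

```text
orange 113 ends [ 0.713 -0.202  0.129] [ 0.713 -0.237  0.168] len 0.052 theta 87
[ 87   0  19  42 420] [96. 18.]
[103   0  17  43 319] [111.  22.]
[117   0  32  41 901] [134.  17.]
[150   0  18  24 219] [157.   8.]
[ 210    0   83  101 4626] [242.  51.]
[  313     0   199   134 15539] [429.  60.]
[ 161   17   47   91 2453] [187.  70.]
[140  80  19  25 306] [150.  93.]
[133 108  27  13  68] [146. 114.]
[504 117   8  21  94] [509. 130.]
[120 183  38  39 894] [136. 201.]
[188 186  20  20 227] [198. 195.]
[399 225  32  34 833] [413. 241.]
[ 93 240  14  19 168] [100. 250.]
[462 249  28  59 174] [476. 277.]
[[180.40762458 125.74804393]] [(0.84, array([198., 134.])), (0.79, array([234., 412.]))] [(0.73, array([390., 210.,  42.,  52.])), (0.7, array([117., 170.,  38.,  54.])), (0.45, array([227., 194.,   8.,  12.]))]
```

```bash
python3 -m jog '[{"tx":1,"ty":0,"tz":-0.5,"roll":0,"jaw":0},{"tx":1,"ty":0,"tz":-0.5,"roll":0,"jaw":0},{"tx":1,"ty":0,"tz":-0.5,"roll":0,"jaw":0},{"tx":0,"ty":0,"tz":0,"roll":0,"jaw":0}]'; python3 -c "
from h import *
S=Cam('scene'); handle(S);cupfit(S,70)"; python3 -m jog '[{"tx":1,"ty":0,"tz":-0.5,"roll":0,"jaw":0},{"tx":1,"ty":0,"tz":-0.5,"roll":0,"jaw":0},{"tx":0,"ty":0,"tz":0,"roll":0,"jaw":0}]'
python3 -c "
from h import *
S=Cam('scene'); handle(S); cupfit(S,50)
go(.712,-.18,.16,90)"
```

```text
time_s: 22.45
position: [0.7145, -0.2199, 0.1529]
tcp_rot: [[-0.002, 1.0, 0.01], [1.0, 0.002, -0.016], [-0.016, 0.01, -1.0]]
force: [-0.5, -14.3, 6.4]
opening: 0.151
grasp_force: 30.0
orange 106 ends [ 0.714 -0.194  0.137] [ 0.714 -0.213  0.187] len 0.054 theta 66
cupfit th 40.0 grip along 20.3 across 34.7 mm cost 0.285 lowest z 0.016 base c [ 0.714 -0.18   0.041] rim c [ 0.714 -0.238  0.109]
time_s: 22.8
position: [0.7157, -0.2084, 0.1635]
tcp_rot: [[-0.004, 1.0, 0.014], [0.999, 0.004, -0.034], [-0.034, 0.014, -0.999]]
force: [-2.1, -30.6, 6.9]
opening: 0.155
grasp_force: 67.5
orange 109 ends [ 0.716 -0.186  0.144] [ 0.716 -0.198  0.199] len 0.056 theta 57
cupfit th 42.5 grip along 22.1 across 27.1 mm cost 0.246 lowest z 0.026 base c [ 0.716 -0.171  0.052] rim c [ 0.716 -0.232  0.119]
t 22.85 pos [ 0.7156 -0.2085  0.1633] yaw 90.18 q [-24.3  43.8  67.5  -1.5  67.2 -23.9] F [ -0.1 -30.    8.1] open 0.157 gf 66.7
roll rad 0.003 | cm now-frame [ 2.86 -0.36  0.23] | cm after roll [ 2.85 -0.36  0.33]
```

```bash
python3 -c "
from h import *
s=read_state(); print(s['force'],s['moment'],s['tau'],s['grasp_force'])
S=Cam('scene')
T=Cam('top')
h=cv2.cvtColor(T.img,cv2.COLOR_RGB2HSV); b=((h[...,0]>100)&(h[...,0]<130)&(h[...,1]>140)&(h[...,2]>40)).astype(np.uint8)
n,l,st,ce=cv2.connectedComponentsWithStats(b)
for i in range(1,n):
    if st[i,4]>30: print(st[i],ce[i].round(), T.at_z((st[i][1],st[i][0]),.1).round(3),T.at_z((st[i][1]+st[i][3],st[i][0]+st[i][2]),.1).round(3))
"; python3 -m jog '[{"tx":-0.8,"ty":0,"tz":0,"roll":0,"jaw":0},{"tx":0,"ty":0,"tz":0,"roll":0,"jaw":0}]'; python3 -c "
from h import *
s=read_state(); print(s['force'],s['moment'],s['grasp_force'])
S=Cam('scene'); handle(S); cupfit(S,50)"
```

```text
[ -0.07967463 -29.96350852   8.1052452 ] [-6.03500746  0.02325603 -0.08708697] [ 21.99836612 -47.10549116  -8.806099     8.26432586   3.70887771
   0.05365405] 66.6792483271172
[294  29   7  11  59] [297.  34.] [ 1.004 -0.015  0.1  ] [ 0.969 -0.036  0.1  ]
[244  53   6   9  37] [247.  57.] [0.927 0.133 0.1  ] [0.899 0.115 0.1  ]
[323  72   8  10  46] [326.  77.] [ 0.868 -0.099  0.1  ] [ 0.837 -0.122  0.1  ]
[335 109  17  29 336] [342. 123.] [ 0.754 -0.132  0.1  ] [ 0.668 -0.178  0.1  ]
[ 93 226  30  27 578] [107. 239.] [0.412 0.549 0.1  ] [0.338 0.462 0.1  ]
[365 275   8   8  53] [368. 278.] [ 0.282 -0.202  0.1  ] [ 0.261 -0.222  0.1  ]
time_s: 23.15
position: [0.715, -0.2106, 0.1612]
tcp_rot: [[-0.0, 1.0, 0.011], [1.0, 0.0, -0.018], [-0.018, 0.011, -1.0]]
force: [0.7, -18.4, 6.7]
opening: 0.155
grasp_force: 58.6
[  0.67118345 -18.43104994   6.68351225] [-3.49763654 -0.32502931 -0.1235694 ] 58.560581754864614
orange 106 ends [ 0.715 -0.187  0.143] [ 0.715 -0.201  0.197] len 0.055 theta 60
cupfit th 42.5 grip along 22.9 across 29.0 mm cost 0.248 lowest z 0.023 base c [ 0.715 -0.171  0.05 ] rim c [ 0.715 -0.233  0.116]
```

```bash
python3 -m jog '[{"tx":-0.8,"ty":0,"tz":0,"roll":0,"jaw":0},{"tx":-0.8,"ty":0,"tz":0.7,"roll":0,"jaw":0},{"tx":-0.5,"ty":0,"tz":1,"roll":0,"jaw":0},{"tx":0,"ty":0,"tz":0,"roll":0,"jaw":0}]'; python3 -c "
from h import *
S=Cam('scene'); handle(S)"; python3 -m jog '[{"tx":-1,"ty":0,"tz":0.5,"roll":0,"jaw":0},{"tx":-1,"ty":0,"tz":0.4,"roll":0,"jaw":0},{"tx":-1,"ty":0,"tz":0.4,"roll":0,"jaw":0},{"tx":0,"ty":0,"tz":0,"roll":0,"jaw":0}]';  python3 -c "
from h import *
S=Cam('scene'); handle(S); go(.71,-.26,.11,90)"
```

```text
time_s: 23.6
position: [0.7093, -0.2191, 0.1358]
tcp_rot: [[-0.003, 1.0, -0.007], [1.0, 0.003, 0.004], [0.004, -0.007, -1.0]]
force: [0.2, 0.1, -2.0]
opening: 0.157
grasp_force: 37.5
orange 108 ends [ 0.71  -0.193  0.118] [ 0.71  -0.211  0.171] len 0.055 theta 64
time_s: 24.05
position: [0.7115, -0.2516, 0.1258]
tcp_rot: [[-0.001, 1.0, -0.001], [1.0, 0.001, 0.001], [0.001, -0.001, -1.0]]
force: [-0.5, 1.5, -1.9]
opening: 0.156
grasp_force: 30.0
orange 111 ends [ 0.711 -0.222  0.112] [ 0.711 -0.245  0.161] len 0.053 theta 70
t 24.1 pos [ 0.7115 -0.2509  0.1259] yaw 90.1 q [-27.9  47.3  66.1   0.   66.6 -28. ] F [ 0.1  2.4 -3. ] open 0.158 gf 30.0
roll rad 0.002 | cm now-frame [-0.91 -0.15  1.59] | cm after roll [-0.91 -0.15  1.59]
```

```bash
python3 -m jog '[{"tx":-0.7,"ty":0,"tz":0.5,"roll":0,"jaw":0},{"tx":-0.5,"ty":0,"tz":0.5,"roll":0,"jaw":0},{"tx":0,"ty":0,"tz":0,"roll":0,"jaw":0}]'; python3 -c "
from h import *
S=Cam('scene'); handle(S)"; python3 -m jog '[{"tx":-0.3,"ty":0,"tz":0.4,"roll":0,"jaw":0},{"tx":0,"ty":0,"tz":0,"roll":0,"jaw":0}]';  python3 -c "
from h import *
S=Cam('scene'); handle(S); cupfit(S,80); go(.71,-.26,.11,90)"
```

```text
time_s: 24.4
position: [0.7115, -0.263, 0.1157]
tcp_rot: [[-0.002, 1.0, -0.001], [1.0, 0.002, 0.0], [0.0, -0.001, -1.0]]
force: [-0.1, 2.6, -3.7]
opening: 0.155
grasp_force: 30.0
orange 107 ends [ 0.712 -0.23   0.105] [ 0.712 -0.257  0.15 ] len 0.052 theta 75
time_s: 24.65
position: [0.7117, -0.2654, 0.1122]
tcp_rot: [[-0.003, 1.0, -0.0], [1.0, 0.003, 0.0], [0.0, -0.0, -1.0]]
force: [0.2, 2.3, -2.1]
opening: 0.158
grasp_force: 30.0
orange 105 ends [ 0.712 -0.231  0.103] [ 0.712 -0.26   0.147] len 0.053 theta 79
cupfit th 70.3 grip along 28.2 across 27.2 mm cost 0.225 lowest z -0.011 base c [ 0.711 -0.178  0.026] rim c [ 0.712 -0.263  0.056]
t 24.7 pos [ 0.7117 -0.2652  0.1122] yaw 90.17 q [-28.8  48.6  65.6   0.   65.9 -29. ] F [ 0.3  1.3 -2. ] open 0.161 gf 30.0
roll rad 0.003 | cm now-frame [ 0.52 -0.17  0.22] | cm after roll [ 0.52 -0.17  0.22]
```

```bash
python3 -m jog '[{"tx":0.5,"ty":0,"tz":-0.5,"roll":0,"jaw":0},{"tx":1.4,"ty":0,"tz":0,"roll":0,"jaw":0},{"tx":0.6,"ty":0,"tz":0.4,"roll":0,"jaw":0},{"tx":0,"ty":0,"tz":0.4,"roll":0,"jaw":0},{"tx":0,"ty":0,"tz":0,"roll":0,"jaw":0}]'; python3 -c "
from h import *
S=Cam('scene'); handle(S);go(.71,-.26,.11,90)"; python3 -m jog '[{"tx":-0.1,"ty":0,"tz":0.3,"roll":0,"jaw":0},{"tx":0,"ty":0,"tz":0,"roll":0,"jaw":0}]';  python3 -c "
from h import *
S=Cam('scene'); handle(S); cupfit(S,80); go(.71,-.26,.11,90)
print([(S.at_z(d['point'],0).round(3),d['p']) for d in landmark_of('scene','charger')[:1]])"
```

```text
time_s: 25.2
position: [0.7129, -0.2411, 0.1115]
tcp_rot: [[-0.004, 1.0, 0.003], [1.0, 0.004, -0.003], [-0.003, 0.003, -1.0]]
force: [-0.7, -1.4, 4.5]
opening: 0.157
grasp_force: 30.0
orange 108 ends [ 0.713 -0.207  0.102] [ 0.713 -0.235  0.146] len 0.052 theta 78
t 25.25 pos [ 0.7129 -0.2411  0.1115] yaw 90.21 q [-27.1  48.   67.1  -0.1  64.7 -27.3] F [ 0.1 -1.   5.4] open 0.154 gf 30.0
roll rad 0.004 | cm now-frame [-1.89 -0.29  0.15] | cm after roll [-1.89 -0.29  0.15]
time_s: 25.45
position: [0.7138, -0.2421, 0.1113]
tcp_rot: [[-0.003, 1.0, 0.006], [1.0, 0.003, -0.003], [-0.003, 0.006, -1.0]]
force: [-2.6, 2.5, 14.0]
opening: 0.161
grasp_force: 30.1
orange 106 ends [ 0.714 -0.206  0.102] [ 0.714 -0.236  0.145] len 0.052 theta 80
cupfit th 49.7 grip along 21.2 across 38.4 mm cost 0.299 lowest z -0.022 base c [ 0.714 -0.18   0.008] rim c [ 0.714 -0.249  0.066]
t 25.5 pos [ 0.7138 -0.242   0.1113] yaw 90.18 q [-27.2  48.1  67.    0.   64.6 -27.4] F [-1.7  1.2 14.3] open 0.155 gf 30.0
roll rad 0.003 | cm now-frame [-1.8  -0.38  0.13] | cm after roll [-1.8  -0.38  0.13]
[(array([ 0.706, -0.323,  0.   ]), 0.76)]
```

```bash
python3 -m jog '[{"tx":0,"ty":0,"tz":-0.1,"roll":0,"jaw":0},{"tx":0,"ty":0,"tz":0,"roll":0,"jaw":0.24},{"tx":0,"ty":0,"tz":0,"roll":0,"jaw":0.24},{"tx":0.2,"ty":0,"tz":-0.7,"roll":0,"jaw":0.24},{"tx":0.2,"ty":0,"tz":-0.7,"roll":0,"jaw":0.24},{"tx":0.2,"ty":0,"tz":-0.7,"roll":0,"jaw":0.24},{"tx":0.2,"ty":0,"tz":-0.6,"roll":0,"jaw":0.24},{"tx":0,"ty":0,"tz":0,"roll":0,"jaw":0.24}]'; python3 -c "
from h import *
S=Cam('scene'); handle(S);go(.7138,-.233,.1405,90)"
```

```text
time_s: 26.35
position: [0.7126, -0.2332, 0.1363]
tcp_rot: [[-0.003, 1.0, 0.002], [1.0, 0.003, -0.001], [-0.001, 0.002, -1.0]]
force: [0.6, 0.0, 0.4]
opening: 0.237
grasp_force: 0.0
orange 124 ends [ 0.712 -0.209  0.101] [ 0.712 -0.241  0.163] len 0.070 theta 72
t 26.4 pos [ 0.7122 -0.2332  0.1356] yaw 90.19 q [-26.6  46.3  66.8  -0.   66.8 -26.8] F [ 0.5 -0.6 -0.1] open 0.238 gf 0.0
roll rad 0.003 | cm now-frame [ 0.02  0.16 -0.49] | cm after roll [ 0.02  0.16 -0.49]
```

```bash
python3 -m jog '[{"tx":0.3,"ty":0,"tz":-0.4,"roll":0,"jaw":0.24},{"tx":0,"ty":0,"tz":0,"roll":0,"jaw":0},{"tx":0,"ty":0,"tz":0,"roll":0,"jaw":0},{"tx":0,"ty":0,"tz":0,"roll":0,"jaw":0},{"tx":0,"ty":0,"tz":-1.5,"roll":0,"jaw":0},{"tx":0.3,"ty":0,"tz":-1.5,"roll":0,"jaw":0},{"tx":0,"ty":0,"tz":0,"roll":0,"jaw":0}]'; python3 -c "
from h import *
S=Cam('scene'); handle(S);go(.7138,-.233,.1405,90)"
```

```text
time_s: 27.1
position: [0.7137, -0.2278, 0.1725]
tcp_rot: [[-0.003, 1.0, 0.006], [1.0, 0.003, -0.003], [-0.003, 0.006, -1.0]]
force: [1.2, -0.1, -0.8]
opening: 0.159
grasp_force: 30.0
orange 97 ends [ 0.713 -0.208  0.135] [ 0.713 -0.232  0.197] len 0.067 theta 66
t 27.15 pos [ 0.713  -0.2277  0.1713] yaw 90.19 q [-26.2  44.   65.7  -0.   70.  -26.4] F [-0.1  0.2 -1.4] open 0.159 gf 30.0
roll rad 0.003 | cm now-frame [-0.53  0.06  3.08] | cm after roll [-0.53  0.08  3.08]
```

```bash
python3 -m jog '[{"tx":1,"ty":0,"tz":-0.2,"roll":0,"jaw":0},{"tx":1,"ty":0,"tz":-0.2,"roll":0,"jaw":0},{"tx":1,"ty":0,"tz":0,"roll":0,"jaw":0},{"tx":1,"ty":0,"tz":0,"roll":0,"jaw":0},{"tx":1,"ty":0,"tz":0,"roll":0,"jaw":0},{"tx":0,"ty":0,"tz":0,"roll":0,"jaw":0}]'; python3 -c "
from h import *
S=Cam('scene'); handle(S);go(.7138,-.14,.175,90)"; python3 -m jog '[{"tx":1,"ty":0,"tz":0,"roll":0,"jaw":0},{"tx":1,"ty":0,"tz":0,"roll":0,"jaw":0},{"tx":0,"ty":0,"tz":0,"roll":0,"jaw":0}]'; python3 -c "
from h import *
S=Cam('scene'); handle(S);go(.7138,-.14,.175,90)"
```

```text
time_s: 27.75
position: [0.7137, -0.1812, 0.1756]
tcp_rot: [[-0.003, 1.0, 0.007], [1.0, 0.003, -0.01], [-0.01, 0.007, -1.0]]
force: [0.8, -8.1, 2.8]
opening: 0.16
grasp_force: 30.0
orange 35 ends [ 0.714 -0.184  0.132] [ 0.714 -0.176  0.171] len 0.040 theta 35
t 27.8 pos [ 0.7137 -0.1813  0.1753] yaw 90.18 q [-22.8  42.7  67.9  -0.4  68.8 -22.8] F [ 1.4 -8.1  2.3] open 0.158 gf 30.0
roll rad 0.003 | cm now-frame [ 4.13  0.02 -0.01] | cm after roll [4.13 0.01 0.03]
time_s: 28.1
position: [0.713, -0.1596, 0.1744]
tcp_rot: [[-0.004, 1.0, 0.005], [1.0, 0.004, -0.007], [-0.007, 0.005, -1.0]]
force: [2.3, -6.7, 0.3]
opening: 0.156
grasp_force: 30.0
orange 9 ends [ 0.713 -0.184  0.134] [ 0.713 -0.17   0.133] len 0.013 theta 133
t 28.15 pos [ 0.713  -0.1597  0.1742] yaw 90.21 q [-21.3  42.4  68.8  -0.3  68.4 -21.4] F [ 0.7 -5.6  2. ] open 0.156 gf 30.0
roll rad 0.004 | cm now-frame [ 1.97  0.09 -0.09] | cm after roll [ 1.97  0.08 -0.08]
```

```bash
python3 -m jog '[{"tx":1,"ty":0,"tz":0,"roll":0,"jaw":0},{"tx":1,"ty":0,"tz":0,"roll":0,"jaw":0},{"tx":0.5,"ty":0,"tz":0,"roll":0,"jaw":0},{"tx":0,"ty":0,"tz":0,"roll":0,"jaw":0}]'; python3 -m jog '[{"tx":-1.5,"ty":0,"tz":-1,"roll":0,"jaw":0},{"tx":-2.5,"ty":0,"tz":-2,"roll":0,"jaw":0},{"tx":-3,"ty":0,"tz":-2,"roll":0,"jaw":0},{"tx":0,"ty":0,"tz":0,"roll":0,"jaw":0}]'; python3 -c "
from h import *
S,T=Cam('scene'),Cam('top'); cupfit(S,35)
for t in ('cup','cup_rim','mat','goblet'):
    a=landmark_of('scene',t)[:3];b=landmark_of('top',t)[:3]
    for i in a:
        for j in b:
            p,r=tri([S,T],[i['point'],j['point']])
            if abs(r).max()<5: print(t,np.round(p,3),abs(r).max().round(1))
go(.5,-.26,.24,90)"
```

```text
time_s: 28.55
position: [0.7125, -0.134, 0.174]
tcp_rot: [[-0.004, 1.0, 0.003], [1.0, 0.004, -0.006], [-0.006, 0.003, -1.0]]
force: [2.3, -5.5, 1.3]
opening: 0.157
grasp_force: 30.0
time_s: 28.95
position: [0.7131, -0.2075, 0.2263]
tcp_rot: [[0.001, 1.0, 0.006], [1.0, -0.001, -0.004], [-0.004, 0.006, -1.0]]
force: [1.1, -0.7, -0.9]
opening: 0.153
grasp_force: 30.0
cupfit th 31.9 grip along 45.9 across -23.0 mm cost 0.133 lowest z 0.075 base c [ 0.711 -0.241  0.095] rim c [ 0.711 -0.289  0.171]
cup [0.378 0.521 0.014] 0.8
cup_rim [0.382 0.519 0.065] 2.2
t 29.45 pos [ 0.7116 -0.2014  0.2221] yaw 90.23 q [-24.4  40.6  64.4   0.   75.  -24.7] F [ 0.2 -0.2 -1.4] open 0.157 gf 30.0
roll rad 0.004 | cm now-frame [ -5.78 -21.18  -1.77] | cm after roll [ -5.86 -21.16  -1.79]
```

```bash
python3 -c "
from h import *
S,T=Cam('scene'),Cam('top')
for c,n in((S,'scene'),(T,'top')):
  for t,z in(('mat',.006),('goblet',.06)):
    for d in trace(n,t)[:1]:
        l,tp,w,h=d['bbox']; ys,xs=np.nonzero(d['pixels']); print(n,t,round(d['p'],2),np.round(d['bbox']),'cent',c.at_z((ys.mean(),xs.mean()),z).round(4), 'corners z.115',c.at_z((tp,l),.115).round(3),c.at_z((tp+h,l+w),.115).round(3))
        if t=='mat':
            e=cv2.fitEllipse(cv2.convexHull(np.c_[xs,ys].astype(np.int32))); print('  ell',c.at_z((e[0][1],e[0][0]),.006).round(4),e)
        else: print('  px',[ (T.proj([x,y,0]).round(0),T.proj([x,y,.115]).round(0)) for x,y in((.61,-.42),)])
  print([(c.at_z(d['point'],0).round(3),round(d['p'],2)) for d in landmark_of(n,'goblet')[:2]],[(c.at_z(d['point'],0.003).round(3),round(d['p'],2)) for d in landmark_of(n,'mat')[:2]])
m=np.zeros((384,512),np.uint8); cc=np.array([.4985,-.009]); P=np.array([[cc[0]+a*.092,cc[1]+b*.112,.006] for a,b in((-1,-1),(1,-1),(1,1),(-1,1))])
cv2.fillPoly(m,[T.proj(P)[:,::-1].astype(np.int32)],1)
h=cv2.cvtColor(T.img,cv2.COLOR_RGB2HSV); w=(m>0)&(h[...,0]<25)&(h[...,1]>70)
n,l,st,ce=cv2.connectedComponentsWithStats(w.astype(np.uint8))
for i in range(1,n):
    if st[i,4]>5: print(st[i],T.at_z(ce[i][::-1],.019).round(3))
"
```

```text
scene mat 0.83 [138. 170.  39.  20.] cent [ 0.5087 -0.3408  0.006 ] corners z.115 [ 0.629 -0.288  0.115] [ 0.642 -0.106  0.115]
  ell [ 0.5093 -0.3405  0.006 ] ((159.32350158691406, 178.20823669433594), (19.048538208007812, 36.43974685668945), 82.05338287353516)
[] [(array([ 0.491, -0.349,  0.003]), 0.86), (array([ 0.445, -0.643,  0.003]), 0.32)]
top goblet 0.8 [413. 154.  16.  20.] cent [ 0.5986 -0.3859  0.06  ] corners z.115 [ 0.616 -0.343  0.115] [ 0.559 -0.384  0.115]
  px [(array([[166., 425.]]), array([[157., 440.]]))]
[(array([ 0.613, -0.408,  0.   ]), 0.53)] []
```

```bash
python3 -m jog '[{"tx":0.5,"ty":0,"tz":-2,"roll":0,"jaw":0},{"tx":0,"ty":-2,"tz":-0.5,"roll":0,"jaw":0},{"tx":0,"ty":-4,"tz":0,"roll":0,"jaw":0},{"tx":0,"ty":-4,"tz":0,"roll":0,"jaw":0},{"tx":0,"ty":-4,"tz":0,"roll":0,"jaw":0},{"tx":0,"ty":-4,"tz":0,"roll":0,"jaw":0},{"tx":-2,"ty":-3,"tz":0,"roll":0,"jaw":0},{"tx":-4,"ty":-1,"tz":0,"roll":0,"jaw":0}]'; python3 -m jog '[{"tx":-4,"ty":0,"tz":0,"roll":0,"jaw":0},{"tx":-3.5,"ty":0,"tz":2,"roll":0,"jaw":0},{"tx":0,"ty":0,"tz":2,"roll":0,"jaw":0},{"tx":0,"ty":0,"tz":0,"roll":0,"jaw":0}]'; python3 -c "
from h import *
S=Cam('scene'); cupfit(S,30); handle(S)
go(.494,-.3335,.153,90)"
```

```text
time_s: 30.75
position: [0.4881, -0.2547, 0.2478]
tcp_rot: [[-0.005, 1.0, -0.004], [1.0, 0.005, 0.004], [0.004, -0.004, -1.0]]
force: [1.6, -1.0, -1.5]
opening: 0.156
grasp_force: 30.0
time_s: 31.15
position: [0.4902, -0.3328, 0.2051]
tcp_rot: [[-0.001, 1.0, -0.004], [1.0, 0.001, 0.005], [0.005, -0.004, -1.0]]
force: [-0.6, 0.2, -1.8]
opening: 0.158
grasp_force: 30.0
cupfit th 30.6 grip along 44.5 across -9.2 mm cost 0.148 lowest z 0.058 base c [ 0.491 -0.36   0.078] rim c [ 0.491 -0.406  0.155]
orange 4 ends [ 0.491 -0.355  0.166] [ 0.491 -0.36   0.172] len 0.007 theta 83
t 31.2 pos [ 0.491  -0.3324  0.2065] yaw 90.12 q [-44.9  30.2  88.7   0.   61.3 -45. ] F [ 0.5  1.3 -1.5] open 0.157 gf 30.0
roll rad 0.002 | cm now-frame [-0.13  0.32  5.35] | cm after roll [-0.11  0.3   5.35]
```

```bash
python3 -m jog '[{"tx":0.8,"ty":0.3,"tz":2.5,"roll":0,"jaw":0},{"tx":0,"ty":0,"tz":2.2,"roll":0,"jaw":0},{"tx":0,"ty":0,"tz":0.6,"roll":0,"jaw":0},{"tx":0,"ty":0,"tz":0,"roll":0,"jaw":0}]'; python3 -m jog '[{"tx":1.25,"ty":0,"tz":0.6,"roll":0,"jaw":0},{"tx":1.25,"ty":0,"tz":0.6,"roll":0,"jaw":0},{"tx":1.1,"ty":0,"tz":0.75,"roll":0,"jaw":0},{"tx":0,"ty":0,"tz":0,"roll":0,"jaw":0}]'; python3 -c "
from h import *
S=Cam('scene'); cupfit(S,20)
go(.494,-.264,.11,90)"
```

```text
time_s: 31.6
position: [0.4961, -0.3243, 0.1565]
tcp_rot: [[-0.005, 1.0, 0.002], [1.0, 0.005, -0.001], [-0.001, 0.002, -1.0]]
force: [-0.2, 0.1, 1.1]
opening: 0.152
grasp_force: 30.0
time_s: 32.0
position: [0.4963, -0.2854, 0.1388]
tcp_rot: [[-0.005, 1.0, 0.003], [1.0, 0.005, 0.002], [0.002, 0.003, -1.0]]
force: [0.6, 9.4, 18.1]
opening: 0.151
grasp_force: 30.0
cupfit th 27.7 grip along 40.9 across -33.2 mm cost 0.202 lowest z 0.004 base c [ 0.497 -0.342  0.023] rim c [ 0.497 -0.384  0.102]
t 32.05 pos [ 0.4967 -0.2862  0.1392] yaw 90.26 q [-41.2  34.1  95.    0.2  50.8 -41.6] F [-0.2  8.4 17. ] open 0.156 gf 30.0
roll rad 0.005 | cm now-frame [ 2.22 -0.27  2.92] | cm after roll [ 2.22 -0.27  2.92]
```

```bash
python3 -m jog '[{"tx":0.8,"ty":0,"tz":0.2,"roll":0,"jaw":0},{"tx":0.8,"ty":0,"tz":0.5,"roll":0,"jaw":0},{"tx":0.7,"ty":0,"tz":0.6,"roll":0,"jaw":0},{"tx":0,"ty":0,"tz":0,"roll":0,"jaw":0}]'; python3 -c "
from h import *
S=Cam('scene'); cupfit(S,10);handle(S)
go(.494,-.264,.11,90)"
```

```text
time_s: 32.45
position: [0.4955, -0.2631, 0.1241]
tcp_rot: [[-0.005, 1.0, 0.001], [1.0, 0.005, 0.002], [0.002, 0.001, -1.0]]
force: [0.3, 6.0, 8.4]
opening: 0.156
grasp_force: 30.0
cupfit th 18.7 grip along 44.6 across -36.4 mm cost 0.233 lowest z 0.003 base c [ 0.496 -0.341  0.016] rim c [ 0.496 -0.371  0.101]
orange 21 ends [ 0.496 -0.308  0.093] [ 0.496 -0.305  0.129] len 0.036 theta 40
t 32.5 pos [ 0.4958 -0.2637  0.1243] yaw 90.26 q [-39.5  34.7  97.2   0.1  48.  -39.8] F [-0.2  4.6  8.8] open 0.154 gf 30.0
roll rad 0.005 | cm now-frame [-0.03 -0.18  1.43] | cm after roll [-0.03 -0.18  1.43]
```

```bash
python3 -m jog '[{"tx":0.3,"ty":0,"tz":0.6,"roll":0,"jaw":0},{"tx":0.2,"ty":0,"tz":0.5,"roll":0,"jaw":0},{"tx":0,"ty":0,"tz":0,"roll":0,"jaw":0}]'; python3 -c "
from h import *
S=Cam('scene'); cupfit(S,5)
print([(S.at_z(d['point'],.006).round(3),round(d['p'],2)) for d in landmark_of('scene','cup')[:3]],[(S.at_z(d['point'],.096).round(3),round(d['p'],2)) for d in landmark_of('scene','cup_rim')[:3]])
go(.494,-.264,.11,90)"
```

```text
time_s: 32.8
position: [0.4955, -0.2596, 0.1125]
tcp_rot: [[-0.004, 1.0, 0.001], [1.0, 0.004, 0.0], [0.0, 0.001, -1.0]]
force: [0.1, 3.8, 4.5]
opening: 0.153
grasp_force: 30.0
cupfit th 16.0 grip along 43.6 across -43.1 mm cost 0.318 lowest z 0.001 base c [ 0.496 -0.348  0.012] rim c [ 0.496 -0.373  0.099]
[(array([ 0.48 , -0.367,  0.006]), 0.78), (array([0.386, 0.513, 0.006]), 0.77), (array([ 0.617, -0.389,  0.006]), 0.24)] [(array([0.409, 0.521, 0.096]), 0.82), (array([ 0.498, -0.371,  0.096]), 0.59)]
t 32.95 pos [ 0.4956 -0.2608  0.1123] yaw 90.21 q [-39.2  35.7  97.9   0.   46.3 -39.4] F [-0.6  2.9  4.1] open 0.153 gf 30.0
roll rad 0.004 | cm now-frame [-0.32 -0.16  0.23] | cm after roll [-0.32 -0.16  0.23]
```

```bash
python3 -m jog '[{"tx":0.2,"ty":0,"tz":0.4,"roll":0,"jaw":0},{"tx":0,"ty":0,"tz":0,"roll":0,"jaw":0}]'; python3 -c "
from h import *
S=Cam('scene')
T=Cam('top')
h=cv2.cvtColor(T.img,cv2.COLOR_RGB2HSV); b=((h[...,0]>100)&(h[...,0]<130)&(h[...,1]>140)&(h[...,2]>40)).astype(np.uint8); b[:150]=0;b[260:]=0;b[:,:340]=0
ys,xs=np.nonzero(b); print(len(ys),ys.min(),ys.max(),xs.min(),xs.max(), T.at_z((ys.min(),xs.min()),.096).round(3),T.at_z((ys.max()+1,xs.max()+1),.096).round(3))
print([(T.at_z(d['point'],.006).round(3),round(d['p'],2)) for d in landmark_of('top','cup')[:3]],[(T.at_z(d['point'],.096).round(3),round(d['p'],2)) for d in landmark_of('top','cup_rim')[:3]])
for i in range(4): print([(np.round(d['point']),round(d['p'],2)) for d in landmark_of('top','barrel%d_center'%i)[:6]])
go(.494,-.264,.11,90)"
```

```text
time_s: 33.15
position: [0.4949, -0.2588, 0.1073]
tcp_rot: [[-0.003, 1.0, 0.0], [1.0, 0.003, -0.0], [-0.0, 0.0, -1.0]]
force: [0.5, 3.3, 3.4]
opening: 0.155
grasp_force: 30.0Traceback (most recent call last):
  File "<string>", line 6, in <module>
    ys,xs=np.nonzero(b); print(len(ys),ys.min(),ys.max(),xs.min(),xs.max(), T.at_z((ys.min(),xs.min()),.096).round(3),T.at_z((ys.max()+1,xs.max()+1),.096).round(3))
                                       ~~~~~~^^
    return umr_minimum(a, axis, None, out, keepdims, initial, where)
ValueError: zero-size array to reduction operation minimum which has no identity
```

```bash
python3 -m jog '[{"tx":0.15,"ty":0,"tz":0.4,"roll":0,"jaw":0},{"tx":0,"ty":0,"tz":0,"roll":0,"jaw":0}]';  python3 -m jog '[{"tx":0.1,"ty":0,"tz":0.4,"roll":0,"jaw":0},{"tx":0,"ty":0,"tz":0,"roll":0,"jaw":0}]'; python3 -c "
from h import *
S=Cam('scene')
h=cv2.cvtColor(S.img,cv2.COLOR_RGB2HSV); b=((h[...,0]>100)&(h[...,0]<130)&(h[...,1]>140)&(h[...,2]>40)).astype(np.uint8); b[:150]=0;b[240:]=0;b[:,:110]=0;b[:,186:]=0
n,l,st,ce=cv2.connectedComponentsWithStats(b)
for i in range(1,n):
  if st[i,4]>100:
    ys,xs=np.nonzero(l==i); print(st[i],'rect',cv2.minAreaRect(np.c_[xs,ys].astype(np.float32)))
    r=ys.max()-2; k=xs[ys>=r]; print('bottom',r,k.mean(), S.at_z((ys.max()+.5,k.mean()),.006).round(3), 'left/right per row',[(y,xs[ys==y].min(),xs[ys==y].max()) for y in range(ys.min(),ys.max(),4)])
# model of upright cup at candidates
a=np.linspace(0,6.28,60)
for y in(-.335,-.346,-.36):
    P=np.r_[np.c_[.495+.055*np.cos(a),y+.055*np.sin(a),0*a+.096],np.c_[.495+.04*np.cos(a),y+.04*np.sin(a),0*a+.006]]; q=S.proj(P); print(y,q.min(0).round(1),q.max(0).round(1))
go(.494,-.264,.11,90)"
```

```text
time_s: 33.45
position: [0.4946, -0.2574, 0.1026]
tcp_rot: [[-0.003, 1.0, -0.001], [1.0, 0.003, 0.0], [0.0, -0.001, -1.0]]
force: [0.6, 1.2, 3.0]
opening: 0.157
grasp_force: 30.0
time_s: 33.65
position: [0.4945, -0.2564, 0.0985]
tcp_rot: [[-0.003, 1.0, -0.001], [1.0, 0.003, 0.0], [0.0, -0.001, -1.0]]
force: [-0.0, 1.8, 2.6]
opening: 0.151
grasp_force: 30.0
[139 150  30  30 520] rect ((154.58621215820312, 163.53448486328125), (33.22053527832031, 22.45340347290039), 66.80140686035156)
bottom 177 156.28571428571428 [ 0.522 -0.343  0.006] left/right per row [(150, np.int64(144), np.int64(145)), (154, np.int64(139), np.int64(148)), (158, np.int64(141), np.int64(158)), (162, np.int64(142), np.int64(164)), (166, np.int64(144), np.int64(167)), (170, np.int64(146), np.int64(167)), (174, np.int64(147), np.int64(167)), (178, np.int64(150), np.int64(163))]
-0.335 [148.1 143.9] [182.8 175.9]
-0.346 [147.3 141.7] [181.8 173.7]
-0.36 [146.3 139. ] [180.7 170.9]
t 33.7 pos [ 0.4947 -0.2566  0.0987] yaw 90.18 q [-38.9  36.9  98.6  -0.   44.5 -39.1] F [0.8 1.1 2.2] open 0.155 gf 30.0
roll rad 0.003 | cm now-frame [-0.74 -0.07 -1.13] | cm after roll [-0.74 -0.07 -1.13]
```

```bash
python3 -m jog '[{"tx":0.4,"ty":0,"tz":0,"roll":0,"jaw":0},{"tx":0.4,"ty":0,"tz":0,"roll":0,"jaw":0},{"tx":0,"ty":0,"tz":0,"roll":0,"jaw":0}]';  python3 -m jog '[{"tx":0,"ty":0,"tz":0,"roll":0,"jaw":0.25},{"tx":0,"ty":0,"tz":0,"roll":0,"jaw":0.25},{"tx":0,"ty":0,"tz":0,"roll":0,"jaw":0.6},{"tx":0,"ty":0,"tz":0,"roll":0,"jaw":0.6},{"tx":0,"ty":0,"tz":0,"roll":0,"jaw":0.6},{"tx":0,"ty":0,"tz":0,"roll":0,"jaw":0.6},{"tx":0,"ty":0,"tz":0,"roll":0,"jaw":0.6}]'; python3 -m jog '[{"tx":0,"ty":0,"tz":-2,"roll":0,"jaw":0.6},{"tx":0,"ty":0,"tz":-3,"roll":0,"jaw":0.6},{"tx":0,"ty":0,"tz":-4,"roll":0,"jaw":0.6},{"tx":0,"ty":0,"tz":-4,"roll":0,"jaw":0.6},{"tx":4,"ty":2,"tz":0,"roll":0,"jaw":0.6},{"tx":4,"ty":2,"tz":0,"roll":0,"jaw":0.6},{"tx":4,"ty":2,"tz":0,"roll":0,"jaw":0.6},{"tx":0,"ty":0,"tz":0,"roll":0,"jaw":0.6}]'; python3 -c "
from h import *
S=Cam('scene')
T=Cam('top')
for c,n in((S,'scene'),(T,'top')):
  print(n,[(c.at_z(d['point'],.006).round(3),round(d['p'],2)) for d in landmark_of(n,'cup')[:3]],[(c.at_z(d['point'],.096).round(3),round(d['p'],2)) for d in landmark_of(n,'cup_rim')[:3]])
h=cv2.cvtColor(T.img,cv2.COLOR_RGB2HSV); b=((h[...,0]>100)&(h[...,0]<130)&(h[...,1]>140)&(h[...,2]>40)).astype(np.uint8); b[:150]=0;b[260:]=0;b[:,:340]=0
ys,xs=np.nonzero(b)
if len(ys): print(len(ys), T.at_z((ys.min(),xs.min()),.096).round(3),T.at_z((ys.max()+1,xs.max()+1),.096).round(3))
print([(np.round(d['point']),round(d['p'],2)) for d in landmark_of('top','barrel0_center')[:6]])
go(.494,-.264,.11,90)"
```

```text
time_s: 34.0
position: [0.4946, -0.2481, 0.099]
tcp_rot: [[-0.003, 1.0, -0.0], [1.0, 0.003, 0.0], [0.0, -0.0, -1.0]]
force: [-0.2, 0.8, 2.0]
opening: 0.153
grasp_force: 30.0
time_s: 34.7
position: [0.4948, -0.2485, 0.0992]
tcp_rot: [[-0.003, 1.0, 0.0], [1.0, 0.003, 0.0], [0.0, 0.0, -1.0]]
force: [0.6, -0.1, -0.5]
opening: 0.571
grasp_force: 0.0
time_s: 35.5
position: [0.5558, -0.1235, 0.2294]
tcp_rot: [[-0.009, 1.0, 0.001], [1.0, 0.009, 0.002], [0.002, 0.001, -1.0]]
force: [0.3, -0.5, 0.0]
opening: 0.598
grasp_force: 0.0
scene [(array([ 0.495, -0.359,  0.006]), 0.86), (array([0.392, 0.517, 0.006]), 0.67)] [(array([0.405, 0.521, 0.096]), 0.87), (array([ 0.486, -0.367,  0.096]), 0.81)]
top [(array([0.382, 0.526, 0.006]), 0.81), (array([ 0.488, -0.344,  0.006]), 0.63), (array([ 0.493, -0.004,  0.006]), 0.16)] [(array([0.38 , 0.518, 0.096]), 0.85), (array([ 0.488, -0.356,  0.096]), 0.84)]
1082 [ 0.543 -0.293  0.096] [ 0.442 -0.397  0.096]
[(array([246., 161.]), 0.69), (array([204., 298.]), 0.48)]
t 35.85 pos [ 0.554  -0.1295  0.229 ] yaw 90.06 q [-24.4  26.8  91.   -0.   62.2 -24.5] F [-0.9  0.5 -0. ] open 0.602 gf 0.0
roll rad 0.001 | cm now-frame [-13.44  -6.01  11.91] | cm after roll [-13.45  -6.    11.9 ]
```

```bash
python3 -m jog '[{"tx":4,"ty":0.5,"tz":0,"roll":0,"jaw":0},{"tx":4,"ty":0.5,"tz":0,"roll":0,"jaw":0},{"tx":4,"ty":0.5,"tz":0,"roll":0,"jaw":0},{"tx":3,"ty":0.5,"tz":0,"roll":0,"jaw":0},{"tx":0,"ty":0,"tz":0,"roll":0,"jaw":0},{"tx":0,"ty":0,"tz":0,"roll":0,"jaw":0},{"tx":0,"ty":0,"tz":0,"roll":0,"jaw":0},{"tx":0,"ty":0,"tz":0,"roll":0,"jaw":0}]'; cat >> h.py <<'E'
D=np.array([.4985,-.009,0])
def valvebox(phi,off=(0,0),y0=-.05,y1=.05):
    n=np.array([-.5736,0,.8192]); u=np.array([.8192,0,.5736]); v=np.array([0,1.,0]); c=D+[.165,0,.095]+off[0]*u+off[1]*v
    a=np.cos(phi)*v+np.sin(phi)*u; w=np.cross(a,n)
    return np.array([c+a*s+w*t+n*k for s in(y0,y1) for t in(-.007,.007) for k in(.02,.058)])
def valve(cams):
    Ms=[]
    for c in cams:
        q=c.proj(valvebox(.5).mean(0))[0].astype(int); h=cv2.cvtColor(c.img,cv2.COLOR_RGB2HSV)
        m=((h[...,0]>98)&(h[...,0]<130)&(h[...,1]>125)).astype(np.uint8); z=np.zeros_like(m); z[q[0]-28:q[0]+28,q[1]-28:q[1]+28]=1; m*=z
        n,l,st,ce=cv2.connectedComponentsWithStats(m); i=1+np.argmax(st[1:,4]); Ms.append(cv2.resize((l==i).astype(np.float32),None,fx=4,fy=4)>.5)
    def cost(v):
        t=0
        for c,M in zip(cams,Ms):
            z=np.zeros(M.shape,np.uint8); q=((c.proj(valvebox(v[0],(v[1]/10,v[2]/10),y1=v[3]))[:,::-1]+.5)*4).astype(np.int32); cv2.fillConvexPoly(z,cv2.convexHull(q),1); t+=1-((z>0)&M).sum()/((z>0)|M).sum()
        return t/len(cams)+.3*(v[1]**2+v[2]**2)
    best=min((minimize(cost,[p,0,0,.03],method="Nelder-Mead",options=dict(initial_simplex=[[p,0,0,.03],[p+.2,0,0,.03],[p,.05,0,.03],[p,0,.05,.03],[p,0,0,.04]],maxiter=250)) for p in(.1,.4,.8)),key=lambda r:r.fun)
    print("valve deg %.1f"%np.degrees(best.x[0]),best.x[1:].round(3),"cost %.3f"%best.fun,[int(M.sum()/16) for M in Ms])
E
python3 -c "
from h import *
S=Cam('scene');T=Cam('top')
valve([S]);
try: valve([T]); valve([S,T])
except Exception as e: print(e)
go(.585,.021,.134,90)"
```

```text
time_s: 36.65
position: [0.574, 0.0202, 0.2291]
tcp_rot: [[-0.001, 1.0, -0.0], [1.0, 0.001, -0.0], [-0.0, -0.0, -1.0]]
force: [0.1, 0.2, 0.4]
opening: 0.024
grasp_force: 0.0
valve deg 23.7 [ 0.065 -0.025  0.022] cost 0.118 [229]
valve deg 37.0 [ 0.169 -0.051 -0.046] cost 0.310 [25]
valve deg 18.2 [0.039 0.002 0.013] cost 0.503 [229, 25]
t 36.75 pos [0.574  0.0205 0.2291] yaw 90.06 q [-9.1 27.2 90.3 -0.  62.6 -9.1] F [ 0.3 -0.   0.3] open 0.01 gf 0.0
roll rad 0.001 | cm now-frame [0.05 1.1  9.51] | cm after roll [0.05 1.1  9.51]
```

```bash
python3 -c "
from h import *
S=Cam('scene');T=Cam('top')
S.img=cv2.resize(cv2.imread('pics/scene0.png')[:,:,::-1],(512,384),interpolation=cv2.INTER_AREA); T.img=cv2.resize(cv2.imread('pics/top0.png')[:,:,::-1],(512,384),interpolation=cv2.INTER_AREA)
valve([S]);valve([T]);valve([S,T])
pl=lambda u,v:D+[.165+.8192*u,v,.095+.5736*u]
for nm,px in(('red',(424,218)),('yellow',(435,194)),('green',(460,188))):
    o,d=T.ray((px[1]*.64,px[0]*.64)); n=np.array([-.5736,0,.8192]); c=D+[.165,0,.095]; X=o+d*((c-o)@n)/(d@n)-c; print(nm,'u',X@[.8192,0,.5736],'v',X[1])
"; python3 -m jog '[{"tx":0,"ty":0,"tz":3,"roll":0,"jaw":0},{"tx":0,"ty":0,"tz":3,"roll":0,"jaw":0},{"tx":0,"ty":0,"tz":3,"roll":0,"jaw":0},{"tx":0,"ty":1,"tz":0.5,"roll":0,"jaw":0},{"tx":0,"ty":1,"tz":0,"roll":0,"jaw":0},{"tx":0,"ty":0,"tz":0,"roll":0,"jaw":0}]'; python3 -c "
from h import *
S=Cam('scene')
valve([S])
go(.62,.021,.134,90)"
```

```text
valve deg 21.9 [ 0.044 -0.023  0.018] cost 0.114 [227]
valve deg 12.8 [0.006 0.028 0.022] cost 0.267 [182]
valve deg 17.3 [0.049 0.023 0.012] cost 0.229 [227, 182]
red u 0.00032929468943722134 v 0.06160642875756763
yellow u 0.04598887705568618 v 0.04248167803060843
green u 0.05728345610847238 v -0.002329902698770781
time_s: 37.45
position: [0.5977, 0.0213, 0.1357]
tcp_rot: [[-0.003, 1.0, 0.006], [1.0, 0.003, -0.001], [-0.001, 0.006, -1.0]]
force: [-0.1, -0.4, 0.2]
opening: 0.004
grasp_force: 0.0
valve deg 17.7 [ 0.036 -0.005  0.015] cost 0.090 [247]
t 37.5 pos [0.5966 0.0215 0.1359] yaw 90.17 q [-8.7 35.8 91.7  0.  52.3 -8.8] F [-0.7 -0.  -0.5] open 0.003 gf 0.0
roll rad 0.003 | cm now-frame [-0.05  2.34  0.2 ] | cm after roll [-0.05  2.34  0.19]
```

```bash
python3 -m jog '[{"tx":0.9,"ty":0.5,"tz":0.2,"roll":0,"jaw":0},{"tx":0,"ty":1,"tz":0,"roll":0,"jaw":0},{"tx":0,"ty":0.5,"tz":0,"roll":0,"jaw":0},{"tx":0,"ty":0,"tz":0,"roll":0,"jaw":0}]'; python3 -m jog '[{"tx":0,"ty":0.4,"tz":0,"roll":0,"jaw":0},{"tx":0,"ty":0.4,"tz":0,"roll":0,"jaw":0},{"tx":0,"ty":0,"tz":0,"roll":0,"jaw":0}]'; python3 -c "
from h import *
S=Cam('scene')
valve([S])
go(.632,.0305,.134,90)"
```

```text
time_s: 37.9
position: [0.6154, 0.0309, 0.1326]
tcp_rot: [[-0.003, 1.0, 0.002], [1.0, 0.003, -0.0], [-0.0, 0.002, -1.0]]
force: [0.2, -0.1, -0.4]
opening: 0.006
grasp_force: 0.0
time_s: 38.2
position: [0.6222, 0.0308, 0.1321]
tcp_rot: [[-0.003, 1.0, -0.0], [1.0, 0.003, 0.0], [0.0, -0.0, -1.0]]
force: [0.3, 0.3, -1.5]
opening: 0.006
grasp_force: 0.2
valve deg 18.4 [0.069 0.024 0.013] cost 0.602 [103]
t 38.25 pos [0.622  0.0308 0.1321] yaw 90.16 q [-7.4 37.8 87.7 -0.  54.5 -7.6] F [0.1 0.3 0.7] open 0.007 gf 0.1
roll rad 0.003 | cm now-frame [-0.04  1.   -0.19] | cm after roll [-0.03  1.   -0.19]
```

```bash
python3 -m jog '[{"tx":0,"ty":0.3,"tz":0,"roll":0,"jaw":0},{"tx":0,"ty":0.3,"tz":0,"roll":0,"jaw":0}]'; python3 -m jog '[{"tx":0,"ty":0.4,"tz":0,"roll":0,"jaw":0},{"tx":0,"ty":0,"tz":0,"roll":0,"jaw":0}]'; python3 -m jog '[{"tx":0,"ty":-1.5,"tz":0,"roll":0,"jaw":0},{"tx":0,"ty":-3,"tz":-1,"roll":0,"jaw":0},{"tx":0,"ty":-3,"tz":-2,"roll":0,"jaw":0},{"tx":0,"ty":0,"tz":0,"roll":0,"jaw":0}]'; python3 -c "
from h import *
S=Cam('scene')
valve([S])
go(.632,.0305,.132,90)"
```

```text
time_s: 38.45
position: [0.6239, 0.031, 0.1317]
tcp_rot: [[-0.003, 1.0, -0.01], [1.0, 0.003, 0.0], [0.0, -0.01, -1.0]]
force: [-12.4, -1.8, 8.4]
opening: 0.003
grasp_force: 6.6
time_s: 38.65
position: [0.6263, 0.0312, 0.1323]
tcp_rot: [[-0.003, 1.0, -0.014], [1.0, 0.003, 0.0], [0.0, -0.014, -1.0]]
force: [-11.6, -1.5, 11.6]
opening: 0.01
grasp_force: 6.8
time_s: 39.05
position: [0.5539, 0.0312, 0.1636]
tcp_rot: [[-0.003, 1.0, -0.002], [1.0, 0.003, 0.0], [0.0, -0.002, -1.0]]
force: [-0.7, -0.9, -0.5]
opening: 0.004
grasp_force: 0.0
valve deg 21.8 [0.03  0.016 0.004] cost 0.122 [193]
t 39.1 pos [0.5564 0.0308 0.1633] yaw 90.17 q [-8.3 31.  96.3  0.  52.6 -8.5] F [ 0.9 -0.5 -0.1] open 0.008 gf 0.0
roll rad 0.003 | cm now-frame [-0.06  7.55  3.15] | cm after roll [-0.03  7.56  3.13]
```

```bash
python3 -m jog '[{"tx":0,"ty":2,"tz":2,"roll":0,"jaw":0},{"tx":0,"ty":3,"tz":1,"roll":0,"jaw":0},{"tx":0,"ty":1.5,"tz":0,"roll":0,"jaw":0},{"tx":0,"ty":0.8,"tz":0,"roll":0,"jaw":0},{"tx":0,"ty":0.5,"tz":0,"roll":0,"jaw":0},{"tx":0,"ty":0,"tz":0,"roll":0,"jaw":0}]'; python3 -m jog '[{"tx":0,"ty":0.5,"tz":0,"roll":0,"jaw":0},{"tx":0,"ty":0,"tz":0,"roll":0,"jaw":0}]';python3 -m jog '[{"tx":0,"ty":0.4,"tz":0,"roll":0,"jaw":0},{"tx":0,"ty":0,"tz":0,"roll":0,"jaw":0}]'; python3 -m jog '[{"tx":0,"ty":-1.5,"tz":0,"roll":0,"jaw":0},{"tx":0,"ty":-3,"tz":-1,"roll":0,"jaw":0},{"tx":0,"ty":-3,"tz":-2,"roll":0,"jaw":0},{"tx":0,"ty":0,"tz":0,"roll":0,"jaw":0}]'; python3 -c "
from h import *
S=Cam('scene')
valve([S])
go(.632,.0305,.132,90)"
```

```text
time_s: 39.7
position: [0.6319, 0.0311, 0.1312]
tcp_rot: [[-0.003, 1.0, -0.009], [1.0, 0.003, 0.0], [0.0, -0.009, -1.0]]
force: [-8.3, 0.3, 4.7]
opening: 0.005
grasp_force: 4.1
time_s: 39.9
position: [0.6369, 0.0314, 0.1313]
tcp_rot: [[-0.003, 1.0, -0.009], [1.0, 0.003, 0.001], [0.001, -0.009, -1.0]]
force: [-8.1, 0.5, 4.8]
opening: 0.005
grasp_force: 3.7
time_s: 40.1
position: [0.6419, 0.0315, 0.1313]
tcp_rot: [[-0.003, 1.0, -0.006], [1.0, 0.003, 0.001], [0.001, -0.006, -1.0]]
force: [-6.5, 0.6, 2.7]
opening: 0.006
grasp_force: 2.7
time_s: 40.5
position: [0.5668, 0.0312, 0.1634]
tcp_rot: [[-0.003, 1.0, -0.001], [1.0, 0.003, 0.0], [0.0, -0.001, -1.0]]
force: [0.4, 0.9, -0.4]
opening: 0.005
grasp_force: 0.0
valve deg 51.1 [ 0.108  0.042 -0.049] cost 0.862 [9]
t 40.55 pos [0.5692 0.0308 0.163 ] yaw 90.17 q [-8.1 31.9 94.5  0.  53.5 -8.3] F [ 0.6 -0.1  0.1] open 0.002 gf 0.0
roll rad 0.003 | cm now-frame [-0.05  6.27  3.12] | cm after roll [-0.03  6.28  3.1 ]
```

```bash
python3 -m jog '[{"tx":0,"ty":-3,"tz":-4,"roll":0,"jaw":0},{"tx":3,"ty":-3,"tz":-2,"roll":0,"jaw":0},{"tx":4,"ty":-2,"tz":0,"roll":0,"jaw":0},{"tx":4,"ty":-2,"tz":0,"roll":0,"jaw":0},{"tx":4,"ty":-2,"tz":0,"roll":0,"jaw":0},{"tx":4,"ty":-1,"tz":0,"roll":0,"jaw":0},{"tx":4,"ty":0,"tz":0,"roll":0,"jaw":0},{"tx":0,"ty":0,"tz":0,"roll":0,"jaw":0}]'; cat > chk.py <<'E'
from h import *
S=Cam('scene');T=Cam('top')
valve([S]);valve([T]);valve([S,T])
m=np.zeros((384,512),np.uint8); P=np.array([[D[0]+a*.092,D[1]+b*.112,.006] for a,b in((-1,-1),(1,-1),(1,1),(-1,1))])
cv2.fillPoly(m,[T.proj(P)[:,::-1].astype(np.int32)],1)
h=cv2.cvtColor(T.img,cv2.COLOR_RGB2HSV); w=(m>0)&(h[...,0]<25)&(h[...,1]>60)
n,l,st,ce=cv2.connectedComponentsWithStats(w.astype(np.uint8))
for i in range(1,n):
    if st[i,4]>5: print('barrel?',st[i],T.at_z(ce[i][::-1],.019).round(3))
print([(np.round(d['point']),round(d['p'],2)) for d in landmark_of('top','barrel0_center')[:6]])
# white end of the valve in top: bright low-sat pixels near panel
q=T.proj(valvebox(.78).mean(0))[0].astype(int); sub=h[q[0]-26:q[0]+20,q[1]-28:q[1]+28]; b=((sub[...,1]<60)&(sub[...,2]>150)).astype(np.uint8)
n,l,st,ce=cv2.connectedComponentsWithStats(b)
for i in range(1,n):
    if 8<st[i,4]<200:
        rc=np.array([ce[i][1]+q[0]-26,ce[i][0]+q[1]-28]); o,d=T.ray(rc); nn=np.array([-.5736,0,.8192]); c=D+[.165,0,.095]+.055*nn; X=o+d*((c-o)@nn)/(d@nn)-c; U,V=X@[.8192,0,.5736],X[1]; print('white',st[i],'u,v',round(U,4),round(V,4),'deg %.1f'%np.degrees(np.arctan2(U,V)))
go(.632,.0305,.132,90)
E
python3 chk.py
```

```text
time_s: 41.35
position: [0.4402, 0.2652, 0.2222]
tcp_rot: [[-0.008, 1.0, 0.004], [1.0, 0.008, 0.003], [0.003, 0.004, -1.0]]
force: [-0.1, -0.7, -0.2]
opening: 0.005
grasp_force: 0.0
valve deg 51.1 [ 0.108  0.042 -0.049] cost 0.862 [9]
valve deg 52.0 [0.04  0.023 0.016] cost 0.282 [131]
valve deg 52.8 [0.046 0.005 0.017] cost 0.605 [9, 131]
barrel? [308 182  20  28 202] [ 0.512 -0.088  0.019]
barrel? [293 199   8  10  60] [ 0.488 -0.023  0.019]
[(array([206., 298.]), 0.65)]
white [17 11  8  9 43] u,v 0.0357 0.0248 deg 55.2
t 41.5 pos [0.4393 0.2605 0.2217] yaw 90.21 q [18.1 23.  99.6 -0.  57.4 17.9] F [-0.6 -0.6 -0.1] open 0.004 gf 0.0
roll rad 0.004 | cm now-frame [-23.07  19.18   8.99] | cm after roll [-23.    19.27   8.97]
```

```bash
cat > v2.py <<'E'
from h import *
def fit(cams,offs=True,pr=True):
    Ms=[]
    for c,n in cams:
        q=c.proj(valvebox(.6).mean(0))[0].astype(int); h=cv2.cvtColor(c.img,cv2.COLOR_RGB2HSV); im=c.img.astype(int)
        blue=(im[...,2]-im[...,0]>35); white=(im.min(-1)>135)&(h[...,1]<70)
        z=np.zeros(blue.shape,np.uint8); z[q[0]-26:q[0]+22,q[1]-24:q[1]+24]=1
        if n=='top': # keep panel area only
            P=[D+[.165+.8192*u,v,.095+.5736*u] for u,v in((-.06,-.11),(.064,-.11),(.064,.11),(-.06,.11))]
            pm=np.zeros_like(z); cv2.fillPoly(pm,[c.proj(np.array(P))[:,::-1].astype(np.int32)],1); z*=pm
        B=(blue&(z>0)); n_,l,st,ce=cv2.connectedComponentsWithStats(B.astype(np.uint8)); i=1+np.argmax(st[1:,4]); B=l==i
        W=white&(z>0)&(cv2.dilate(B.astype(np.uint8),np.ones((3,3)),iterations=1)>0)
        nW,lW,sW,_=cv2.connectedComponentsWithStats((white&(z>0)).astype(np.uint8)); 
        ids=[k for k in np.unique(lW[W]) if k>0 and sW[k,4]<90]; U=B|np.isin(lW,ids) if ids else B
        Ms.append(cv2.resize(U.astype(np.float32),None,fx=4,fy=4)>.5)
        if pr: print(n,'blue',B.sum(),'white',U.sum()-B.sum())
    def cost(v):
        t=0
        for j,((c,_),M) in enumerate(zip(cams,Ms)):
            z=np.zeros(M.shape,np.uint8); o=v[1+2*j:3+2*j]; q=((c.proj(valvebox(v[0]))[:,::-1]+.5+o*10)*4).astype(np.int32); cv2.fillConvexPoly(z,cv2.convexHull(q),1); t+=1-((z>0)&M).sum()/((z>0)|M).sum()
        return t/len(cams)
    k=1+2*len(cams); rs=[]
    for p in np.arange(0,1.6,.25):
        v0=np.zeros(k); v0[0]=p; s=np.vstack([v0]+[v0+np.eye(k)[i]*(.2) for i in range(k)])
        rs.append(minimize(cost,v0,method='Nelder-Mead',options=dict(initial_simplex=s,maxiter=400)))
    b=min(rs,key=lambda r:r.fun); print("-> deg %.1f px-shift"%np.degrees(b.x[0]),(b.x[1:]*10).round(1),"cost %.3f"%b.fun)
if __name__=="__main__":
    import sys
    S=Cam('scene');T=Cam('top')
    if len(sys.argv)>1:
        S.img=cv2.resize(cv2.imread('pics/scene0.png')[:,:,::-1],(512,384),interpolation=cv2.INTER_AREA); T.img=cv2.resize(cv2.imread('pics/top0.png')[:,:,::-1],(512,384),interpolation=cv2.INTER_AREA)
    fit([(S,'scene')]);fit([(T,'top')]);fit([(S,'scene'),(T,'top')],pr=False)
E
python3 v2.py old; python3 v2.py
```

```text
scene blue 244 white 0
-> deg 32.3 px-shift [-4.7 -1.9] cost 0.131
top blue 239 white 54
-> deg 194.7 px-shift [ 0.5 -0.5] cost 0.145
-> deg 14.8 px-shift [-1.2  0.   0.6 -0.6] cost 0.259
scene blue 25 white 0
-> deg 54.5 px-shift [-1.8 -2. ] cost 0.745
top blue 179 white 52
-> deg 50.7 px-shift [ 0.5 -0.5] cost 0.212
-> deg 53.3 px-shift [-1.  -4.4  1.  -0.1] cost 0.495
```

```bash
python3 -m jog '[{"tx":-2,"ty":1,"tz":0,"roll":0,"jaw":0},{"tx":-4,"ty":1.5,"tz":0,"roll":0,"jaw":0},{"tx":-4,"ty":1.5,"tz":0,"roll":0,"jaw":0},{"tx":-4,"ty":1.5,"tz":0,"roll":0,"jaw":0},{"tx":-4,"ty":1.5,"tz":0,"roll":0,"jaw":0},{"tx":-4,"ty":1.5,"tz":0,"roll":0,"jaw":0},{"tx":-4,"ty":1.5,"tz":0,"roll":0,"jaw":0},{"tx":-3,"ty":1,"tz":0,"roll":0,"jaw":0}]'; python3 -m jog '[{"tx":0,"ty":0,"tz":3.5,"roll":0,"jaw":0},{"tx":0,"ty":0,"tz":3.5,"roll":0,"jaw":0},{"tx":0,"ty":0,"tz":3.5,"roll":0,"jaw":0},{"tx":0,"ty":0,"tz":0,"roll":0,"jaw":0}]'; python3 -c "
from h import *
go(.58,-.037,.114,90)"
```

```text
time_s: 42.5
position: [0.5501, -0.0332, 0.2224]
tcp_rot: [[0.001, 1.0, 0.001], [1.0, -0.001, -0.001], [-0.001, 0.001, -1.0]]
force: [0.3, 0.9, 0.8]
opening: 0.002
grasp_force: 0.0
time_s: 42.9
position: [0.5456, -0.0298, 0.1132]
tcp_rot: [[-0.001, 1.0, -0.01], [1.0, 0.001, 0.002], [0.002, -0.01, -1.0]]
force: [-1.7, 0.5, 0.8]
opening: 0.006
grasp_force: 0.0
t 42.9 pos [ 0.5456 -0.0298  0.1132] yaw 90.04 q [-14.8  35.1  99.3  -0.   46.2 -14.9] F [-1.7  0.5  0.8] open 0.006 gf 0.0
roll rad 0.001 | cm now-frame [-0.72  3.44 -0.11] | cm after roll [-0.72  3.44 -0.08]
```

```bash
python3 -m jog '[{"tx":-0.6,"ty":1.5,"tz":0,"roll":0,"jaw":0},{"tx":0,"ty":1.5,"tz":0,"roll":0,"jaw":0},{"tx":0,"ty":0.4,"tz":0,"roll":0,"jaw":0},{"tx":0,"ty":0,"tz":0,"roll":0,"jaw":0}]'; python3 -m jog '[{"tx":0,"ty":0.3,"tz":0,"roll":0,"jaw":0},{"tx":0,"ty":0,"tz":0,"roll":0,"jaw":0}]'; python3 -m jog '[{"tx":0,"ty":0.3,"tz":0,"roll":0,"jaw":0},{"tx":0,"ty":0,"tz":0,"roll":0,"jaw":0}]'
```

```text
time_s: 43.3
position: [0.5841, -0.0357, 0.1185]
tcp_rot: [[-0.003, 1.0, 0.002], [1.0, 0.003, -0.001], [-0.001, 0.002, -1.0]]
force: [-1.2, -0.2, 0.2]
opening: 0.006
grasp_force: 0.0
time_s: 43.5
position: [0.5859, -0.0351, 0.1176]
tcp_rot: [[-0.003, 1.0, 0.0], [1.0, 0.003, -0.0], [-0.0, 0.0, -1.0]]
force: [0.1, 0.9, -0.6]
opening: 0.007
grasp_force: 0.0
time_s: 43.7
position: [0.5888, -0.035, 0.1172]
tcp_rot: [[-0.003, 1.0, -0.001], [1.0, 0.003, 0.0], [0.0, -0.001, -1.0]]
force: [-0.2, 0.3, 0.8]
opening: 0.009
grasp_force: 0.3
```

```bash
python3 -m jog '[{"tx":0,"ty":0.3,"tz":0,"roll":0,"jaw":0},{"tx":0,"ty":0,"tz":0,"roll":0,"jaw":0}]'; python3 -m jog '[{"tx":0,"ty":0.3,"tz":0,"roll":0,"jaw":0},{"tx":0,"ty":0,"tz":0,"roll":0,"jaw":0}]'; python3 -m jog '[{"tx":0,"ty":0.3,"tz":0,"roll":0,"jaw":0},{"tx":0,"ty":0,"tz":0,"roll":0,"jaw":0}]'
```

```text
time_s: 43.9
position: [0.5896, -0.0349, 0.1167]
tcp_rot: [[-0.004, 1.0, -0.006], [1.0, 0.004, 0.001], [0.001, -0.006, -1.0]]
force: [-4.0, -0.9, 2.3]
opening: 0.005
grasp_force: 2.7
time_s: 44.1
position: [0.59, -0.0348, 0.1163]
tcp_rot: [[-0.004, 1.0, -0.013], [1.0, 0.004, 0.001], [0.001, -0.013, -1.0]]
force: [-9.5, -1.0, 4.9]
opening: 0.004
grasp_force: 5.2
time_s: 44.3
position: [0.5903, -0.0347, 0.1161]
tcp_rot: [[-0.005, 1.0, -0.019], [1.0, 0.005, 0.001], [0.001, -0.019, -1.0]]
force: [-15.2, -3.6, 8.9]
opening: 0.009
grasp_force: 7.8
```

```bash
python3 -m jog '[{"tx":0,"ty":0.15,"tz":0,"roll":0,"jaw":0},{"tx":0,"ty":0,"tz":0,"roll":0,"jaw":0}]'; python3 -m jog '[{"tx":0,"ty":0.15,"tz":0,"roll":0,"jaw":0},{"tx":0,"ty":0,"tz":0,"roll":0,"jaw":0}]'; python3 -m jog '[{"tx":0,"ty":0.15,"tz":0,"roll":0,"jaw":0},{"tx":0,"ty":0,"tz":0,"roll":0,"jaw":0}]'
```

```text
time_s: 44.5
position: [0.5904, -0.0347, 0.116]
tcp_rot: [[-0.005, 1.0, -0.022], [1.0, 0.005, 0.001], [0.001, -0.022, -1.0]]
force: [-15.9, -3.6, 9.6]
opening: 0.003
grasp_force: 9.0
time_s: 44.7
position: [0.5906, -0.0347, 0.1159]
tcp_rot: [[-0.005, 1.0, -0.025], [1.0, 0.005, 0.001], [0.002, -0.025, -1.0]]
force: [-19.4, -3.8, 11.7]
opening: 0.003
grasp_force: 10.4
time_s: 44.9
position: [0.5906, -0.0347, 0.1158]
tcp_rot: [[-0.005, 1.0, -0.028], [1.0, 0.005, 0.002], [0.002, -0.028, -1.0]]
force: [-20.5, -3.7, 13.8]
opening: 0.005
grasp_force: 11.8
```

```bash
python3 -m jog '[{"tx":0,"ty":-0.2,"tz":-0.2,"roll":0,"jaw":0},{"tx":0,"ty":0,"tz":0,"roll":0,"jaw":0}]'; python3 -m jog '[{"tx":0,"ty":0,"tz":-0.2,"roll":0,"jaw":0},{"tx":0,"ty":0,"tz":0,"roll":0,"jaw":0}]'
```

```text
time_s: 45.1
position: [0.5908, -0.0348, 0.1172]
tcp_rot: [[-0.005, 1.0, -0.023], [1.0, 0.005, 0.001], [0.001, -0.022, -1.0]]
force: [-15.8, -3.7, 4.3]
opening: 0.011
grasp_force: 9.4
time_s: 45.3
position: [0.5914, -0.0353, 0.1182]
tcp_rot: [[-0.005, 1.0, -0.022], [1.0, 0.005, 0.001], [0.001, -0.022, -1.0]]
force: [-14.0, -6.0, -1.2]
opening: 0.006
grasp_force: 9.0
```

```bash
python3 -m jog '[{"tx":0,"ty":0.15,"tz":-0.15,"roll":0,"jaw":0},{"tx":0,"ty":0,"tz":0,"roll":0,"jaw":0}]'; python3 -m jog '[{"tx":0,"ty":0.15,"tz":-0.15,"roll":0,"jaw":0},{"tx":0,"ty":0,"tz":0,"roll":0,"jaw":0}]'; python3 -c "
from v2 import *
fit([(Cam('scene'),'scene')])
T=Cam('top')
try: fit([(T,'top')])
except Exception as e: print(e)"
```

```text
time_s: 45.5
position: [0.5918, -0.0358, 0.1188]
tcp_rot: [[-0.005, 1.0, -0.025], [1.0, 0.005, 0.0], [0.0, -0.025, -1.0]]
force: [-13.5, -7.3, -4.2]
opening: 0.006
grasp_force: 9.7
time_s: 45.7
position: [0.5925, -0.0363, 0.1195]
tcp_rot: [[-0.005, 1.0, -0.027], [1.0, 0.005, -0.001], [-0.0, -0.027, -1.0]]
force: [-15.5, -9.4, -6.8]
opening: 0.004
grasp_force: 10.6
scene blue 48 white 25
-> deg 52.2 px-shift [-4.8 -4.8] cost 0.504
top blue 3 white 47
-> deg 78.3 px-shift [-7.7  0.6] cost 0.786
```

```bash
python3 -m jog '[{"tx":0,"ty":0.15,"tz":-0.1,"roll":0,"jaw":0},{"tx":0,"ty":0,"tz":0,"roll":0,"jaw":0}]'; python3 -m jog '[{"tx":0,"ty":-2,"tz":0,"roll":0,"jaw":0},{"tx":0,"ty":-3,"tz":-2,"roll":0,"jaw":0},{"tx":0,"ty":-3,"tz":-4,"roll":0,"jaw":0},{"tx":3,"ty":-3,"tz":-4,"roll":0,"jaw":0},{"tx":4,"ty":-1,"tz":0,"roll":0,"jaw":0},{"tx":4,"ty":0,"tz":0,"roll":0,"jaw":0},{"tx":4,"ty":0,"tz":0,"roll":0,"jaw":0},{"tx":4,"ty":0,"tz":0,"roll":0,"jaw":0}]';  python3 -m jog '[{"tx":4,"ty":0,"tz":0,"roll":0,"jaw":0},{"tx":4,"ty":0,"tz":0,"roll":0,"jaw":0},{"tx":0,"ty":0,"tz":0,"roll":0,"jaw":0}]'; python3 v2.py; python3 chk.py
```

```text
time_s: 46.0
position: [0.5929, -0.0367, 0.1199]
tcp_rot: [[-0.005, 1.0, -0.03], [1.0, 0.005, -0.001], [-0.001, -0.03, -1.0]]
force: [-16.5, -10.5, -8.9]
opening: 0.009
grasp_force: 11.4
time_s: 46.8
position: [0.4892, 0.1518, 0.22]
tcp_rot: [[-0.002, 1.0, 0.002], [1.0, 0.002, 0.0], [0.0, 0.002, -1.0]]
force: [0.8, -0.2, 0.8]
opening: 0.006
grasp_force: 0.0
time_s: 47.1
position: [0.4888, 0.2347, 0.2197]
tcp_rot: [[-0.008, 1.0, 0.002], [1.0, 0.008, 0.002], [0.002, 0.002, -1.0]]
force: [-0.5, -0.9, -0.5]
opening: 0.008
grasp_force: 0.0
scene blue 53 white 0
-> deg 54.6 px-shift [-3.3 -1.8] cost 0.481
top blue 195 white 63
-> deg 46.1 px-shift [ 0.5 -0.5] cost 0.187
-> deg 49.3 px-shift [-2.6 -1.3  0.9 -0.4] cost 0.428
valve deg 44.6 [ 0.042  0.005 -0.05 ] cost 0.456 [42]
valve deg 47.4 [0.048 0.024 0.015] cost 0.251 [142]
valve deg 47.3 [0.063 0.003 0.015] cost 0.470 [42, 142]
barrel? [308 182  20  28 200] [ 0.512 -0.088  0.019]
barrel? [293 199   7  10  58] [ 0.489 -0.023  0.019]
[(array([204., 298.]), 0.64)]
white [16 11  8 10 50] u,v 0.0343 0.0278 deg 51.0
t 47.35 pos [0.4887 0.2292 0.2193] yaw 90.1 q [13.3 25.3 95.7 -0.  59.  13.2] F [ 0.4 -0.6 -0.1] open 0.004 gf 0.0
roll rad 0.002 | cm now-frame [-19.89  14.3    8.74] | cm after roll [-19.87  14.33   8.73]
```

```bash
python3 -c "
from v2 import *
T=Cam('top'); fit([(T,'top')]); T=Cam('top'); fit([(T,'top')])
h=cv2.cvtColor(T.img,cv2.COLOR_RGB2HSV); q=T.proj([.4925,-.347,.096])[0]; yy,xx=np.mgrid[:384,:512]; c=np.hypot(yy-q[0],xx-q[1])<17
b=(h[...,0]>100)&(h[...,0]<130)&(h[...,1]>140)
print('in cup: blue',(b&c).sum(),'of',c.sum(),'wood',((h[...,0]<25)&(h[...,1]>60)&c).sum())
ys,xs=np.nonzero(b&(np.hypot(yy-q[0],xx-q[1])<30)); print('rim',T.at_z((ys.min(),xs.min()),.096).round(3),T.at_z((ys.max()+1,xs.max()+1),.096).round(3))
for t in('glue','paint','goblet','charger','brushes','jar'): print(t,[(T.at_z(d['point'],0).round(3),round(d['p'],2)) for d in landmark_of('top',t)[:1]])
"
```

```text
top blue 195 white 62
-> deg 45.5 px-shift [ 0.3 -0.6] cost 0.177
top blue 194 white 63
-> deg 45.5 px-shift [ 0.4 -0.6] cost 0.183
in cup: blue 888 of 901 wood 4
rim [ 0.543 -0.293  0.096] [ 0.442 -0.397  0.096]
glue [(array([ 0.498, -0.019,  0.   ]), 0.19)]
paint [(array([ 0.497, -0.015,  0.   ]), 0.6)]
goblet [(array([ 0.612, -0.416,  0.   ]), 0.66)]
charger [(array([ 0.712, -0.32 ,  0.   ]), 0.75)]
brushes [(array([0.715, 0.32 , 0.   ]), 0.6)]
jar []
```

The cup is empty and upright on the mat, all four barrels appear to be in the tray, and the valve reads about 45.5°. Handing in.

```bash
python3 -c "
from rig import *
print(hand_in())"
```

```text
the job is handed in; nothing more can be done
None
```

I handed the job in at about 47 s, and it returned no verdict: the cup stands upright, empty and released on the mat, the valve reads about 45° and is released, and the tray seems to hold all four barrels (one clear, three inferred from a touching cluster).

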